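# Load the bread warmer with tongs

## Task

Swing the warmer's latch back out of the way, pull its drawer out as far as it goes, and then, with the sprung tongs and never with the gripper itself, move every bread roll from the baking sheet into the drawer, lying flat on its floor, right side up and not stacked. Stand the tongs back upright in their stand; once all the rolls are in, push the drawer fully home and only then turn the latch all the way across its front to lock it. Do not knock the other things about.

Things in the scene. Friction and masses are not known exactly. Their poses are not given: they have to be found in the camera images.
- tongs_grip (a point): where to squeeze the stainless sprung tongs (143 mm long, 120 g, standing jaws down in their stand): midway between the two flat arms, 106 mm above the jaws' foot, 37 mm below the top. z points up the tongs, y from arm to arm (squeezing direction). Arms 24 mm wide, 41 mm over their outer faces here unsqueezed; flat from 22 mm below to 18 mm above; the top narrows to 20 mm
- tongs_tip (a point): midway between the jaws of the tongs, 20 mm above their foot; axes as tongs_grip, 86 mm below it. The jaws are plates 34 mm wide (x), 40 high, 5 thick, one on each side in y; unsqueezed about 68 mm apart inside (82 mm over all at the foot)
- tongs_left (a joint): squeeze of the tongs, rad (both arms move alike): 0 sprung fully open; 0.107 jaws parallel, 42 mm apart, arms 34 mm over their outer faces at tongs_grip; 0.28 shut. 1 mm in per arm at tongs_grip moves each jaw in 3.7 mm. Squeezing takes 6 N to begin, 13 N at 0.107; of any force beyond that under a third reaches the jaws
- stand_in (a point): centre of the inner floor of the tongs stand, a fixed open steel box 60 x 115 x 60 mm high with 5 mm walls and floor (this point is 5 mm above the table, its long side along y, matching the y axis of the standing tongs)
- drawer_in (a point): centre of the loading area on the drawer's inner floor, 20 mm above the table. x points into the warmer (fixed low steel cabinet 340 wide, 300 deep, 130 mm high), y along its front to the latch side. With the drawer pulled out 140 mm or more, the floor is free 65 mm either way in x and 145 mm in y; the side walls rise 46 mm above it, the front panel (on the -x side) 85 mm
- drawer_bar (a point): middle of the outermost line of the drawer's horizontal bar handle (16 mm thick, 200 mm long along y, 38 mm clear of the front panel, 78 mm above the table); same axes as drawer_in; pinch it across x from above to pull the drawer out (-x); push it in +x to close; its middle line is 8 mm inward of this point
- drawer (a joint): how far the drawer is pulled out, m: 0 fully home, 0.16 fully out (stop). Shut at the start. Stiff slide, about 3 N, stays where left
- latch (a joint): swing latch on top of the warmer, at its front +y corner: at 0 its arm lies along the warmer's front (+y of drawer_in), swung back; it turns anticlockwise seen from above to 1.571, pointing out to the front (-x of drawer_in) with its tongue hanging before the drawer front: locked (as at the start). Stays where left; about 2 N at the post
- latch_post (a point): on the latch's upright round black post (16 mm across, 47 mm high), 18 mm below its top and 29 mm above the latch arm; pinch or push it from above. At latch angle a it stands from the vertical pivot axis 45 mm along the +y axis of drawer_in turned anticlockwise by a
- roll1_mid (a point): centre of a crusty bread roll, 75 mm long (x) x 42 wide (y) x 38 high (z), flat underneath, 70 g; may be absent
- roll1: that roll as a whole; origin in the middle of its underside
- roll2_mid (a point): centre of a crusty bread roll, 75 mm long (x) x 42 wide (y) x 38 high (z), flat underneath, 70 g; may be absent
- roll2: that roll as a whole; origin in the middle of its underside
- roll3_mid (a point): centre of a crusty bread roll, 75 mm long (x) x 42 wide (y) x 38 high (z), flat underneath, 70 g; may be absent
- roll3: that roll as a whole; origin in the middle of its underside
- roll4_mid (a point): centre of a crusty bread roll, 75 mm long (x) x 42 wide (y) x 38 high (z), flat underneath, 70 g; may be absent
- roll4: that roll as a whole; origin in the middle of its underside
- tomato1: bystander: tomato, 62 mm across, 49 mm high
- tomato2: bystander: tomato on top of the warmer, 62 mm across, 49 mm high
- jar: bystander: closed glass jar, 60 mm across, 85 mm high, beside the tongs stand
- mug: bystander: white mug, 80 mm across, 90 mm high
- spoon: bystander: spoon lying at the side of the table

How it is judged:
By the outcome, as a careful person would: the job done as asked, in the order asked, and still so for the second after the job is handed in, with the robot touching nothing.
Of roll1, roll2, roll3, roll4 only 2 to 4 are there at a start; the rules pass over those that are not, and their reading is None.
At some moment in a run one of roll1, roll2, roll3, roll4 may be knocked a few centimetres aside while the robot is not near it.
It also fails if it takes over 210 s, if anything falls off the work surface, if the arm or the gripper's body presses on something with over 40 N, if the wrist force passes 120 N, or if a joint passes its speed limit or range.

## Robot

A 6-joint arm with a two-finger parallel gripper is mounted at the origin on the work surface. World frame = base frame: x ahead of the robot, y to its left, z up, the work surface at z = 0. Lengths are in mm, angles in rad, forces in N, time in s.
With the tool pointing down it reaches from about 150 to 775 mm from the base axis. Payload 6.1 kg.
Tool frame: the origin (TCP) lies at the very end of the fingers, on their centre line; the grasp point (between the pads) lies 19 mm behind it; z points along the fingers, y is the line along which they close (so a half turn about z gives the same grasp; the last joint's range is limited). The gripper opens to 85 mm and grips with 20 to 120 N. Pads are 22 mm wide; open, the fingers measure 114 mm over their backs; the gripper's body (76 mm by 85 mm) begins 54 mm behind the grasp point. The pads swing forward as they close: fully open they stand 13 mm farther back than shut.
Start: joints at [-1.318, 0.126, -0.04, 1.405, 0, 1.571], TCP at [131.305, -508.298, 231.295] pointing down, gripper open.
Joint ranges: [-2.72, 2.72], [-0.95, 1.95], [-1.27, 1.35], [-1.78, 2.02], [-1.46, 1.47], [-3.14, 3.14]. Speed limits (rad/s): [2.39, 2.39, 3.01, 3.14, 3.14, 3.14].

## Interface

Orientations are given as [roll, pitch, yaw] about the fixed x, y, z axes, in that order (R = Rz(yaw) Ry(pitch) Rx(roll)).
In Python, from rig import ctrl, viewer, find_in, tip_of gives the robot as it stands. The module is installed in compiled form; this text tells all that it offers.
- The arm moves only by the shell command python3 -m jog 'ROWS' [OPENING]. ROWS is a JSON object of lists of equal length, an entry for each row: "offset": the shift along the tool's x, y, z in mm, a list of three; "turn": the turn about the tool's z in rad. In form: {"offset": [[dx, dy, dz], ...], "turn": [turn, ...]}. A call has 1 to 10 rows; each row shifts and turns the commanded pose from where the row before left it, along the tool's axes as they then stand; what a row does not reach is not made up. A row lasts 1/12 s, in which the tool goes at most 41.7 mm and 7.16 degrees, less where a joint would pass 70% of its speed; a pose out of reach is approached as far as the arm can. A call with a gripper value outside its range is refused whole. OPENING is the closure, from 0 (fully open) to 1 (shut), set as the call begins (- or left out, the last holds). The fingers move at their own pace and stop on an object; the grip force is fixed at half the most. Time passes only in rows, so rows that do not move let the fingers close. It gives the time, the measured TCP pose, the force, the opening and the grip force at its end, in the units of the state.
- ctrl.observe(): the state, without advancing time (a new reading comes with each control period).
- viewer.read_camera(name): name is "scene" or "top" or "wrist"; returns a dict with "frame" (384x512x3 uint8, blue, green, red), "depth" (384x512 float32, mm along the optical axis (not along the pixel's ray), 0 where there is no reading), "vertical_fov" (degrees; the focal length in pixels is half the picture's height over the tangent of half this angle, whatever the lens; pixels are square), "cx", "cy" (the principal point, pixels), "dist_coeffs" ([k1, k2, p1, p2, k3] as OpenCV has them; the pictures are not rectified), "position" and "orientation" of the camera in the world; the wrist camera has in their place "T_tool_cam" (4x4, takes a point from camera to tool coordinates, whose origin is the TCP and whose axes are the flange's). Camera axes: x right, y down, z forward; pixel columns grow to the right and rows downward; lengths in mm; the calibration is good to about 2 mm. A picture is of the moment at which its call begins: read the wrist's pose just before it.
- ctrl.job_done(): hands the job in; it is judged then, once.
Trained networks look in the newest picture that a camera, given by its name, has taken for a name from the list of things; names that differ only in an ending like _2 or _b are one class to them, and where a whole thing is asked for, a point or a joint stands for the part that bears it (a point fixed in the world has none). Each returns a list of dicts, best first, with "p" (0 to 1); they miss things now and then, are a little off and sometimes report something else, mostly with a low value. They report only what shows in the picture. A call takes as long as a camera call.
- find_in(camera, query): "pixel" ([column, row] in pixels, amid what is visible of it).
- tip_of(camera, query): "pixel" ([column, row] in pixels: a listed point, or the origin of a listed thing).
The state is a dict: "t": time; "qpos": joint angles; "qvel": joint speeds; "joint_torque": joint torques, N m; "eef_pos": TCP position; "orientation": TCP orientation; "force": force on the tool from outside, world axes, zero at the start; "moment": the same for the moment, N m; "finger_gap": finger opening in mm; "grip_force": force on a finger pad.
Only numpy, scipy, OpenCV 4.12 (cv2) and the standard library are available. Lean on these libraries where they do the work, as an engineer would, in place of code of your own. Each camera call takes 0.05 s, during which the arm holds its last target. There are 200 camera calls.

## Working session

There is one attempt and no reset: what is moved stays moved. The work goes in short steps, Python scripts to look and compute and a shell command to move; the robot and the scene stay as the last step left them, time stands still between calls to the robot, and variables do not carry over. Pictures are saved under pics/ and viewed, at most 15 in all, crops included, and the job is handed in when it is done.

```bash
mkdir -p pics; cat > h.py <<'E'
import numpy as np, cv2
from scipy.spatial.transform import Rotation as R
from rig import ctrl, viewer, find_in, tip_of
def T_tool():
    s=ctrl.observe(); T=np.eye(4); T[:3,:3]=R.from_euler('xyz',s['orientation']).as_matrix(); T[:3,3]=s['eef_pos']; return T
def cam(name):
    Tt=T_tool(); c=viewer.read_camera(name)
    if 'T_tool_cam' in c: c['T']=Tt@np.array(c['T_tool_cam'])
    else:
        T=np.eye(4); o=np.array(c['orientation'])
        T[:3,:3]=R.from_euler('xyz',o).as_matrix() if o.size==3 else o.reshape(3,3); T[:3,3]=c['position']; c['T']=T
    h=c['frame'].shape[0]; f=h/2/np.tan(np.radians(c['vertical_fov'])/2)
    c['K']=np.array([[f,0,c['cx']],[0,f,c['cy']],[0,0,1]]); c['D']=np.array(c['dist_coeffs'],float); return c
def ray(c,px):
    u=cv2.undistortPoints(np.array([[px]],float),c['K'],c['D'])[0,0]; return np.array([u[0],u[1],1])
def atz(c,px,z):
    d=c['T'][:3,:3]@ray(c,px); o=c['T'][:3,3]; return o+d*(z-o[2])/d[2]
def atd(c,px):
    x,y=int(round(px[0])),int(round(px[1])); p=c['depth'][max(0,y-2):y+3,max(0,x-2):x+3]; p=p[p>0]
    if not len(p): return None
    return c['T'][:3,3]+c['T'][:3,:3]@(ray(c,px)*np.median(p))
def cloud(c):
    h,w=c['depth'].shape; g=np.mgrid[0:h,0:w]; px=np.stack([g[1],g[0]],-1).reshape(-1,1,2).astype(float)
    u=cv2.undistortPoints(px,c['K'],c['D']).reshape(h,w,2); d=c['depth']
    P=np.concatenate([u,np.ones((h,w,1))],-1)*d[...,None]
    P=P@c['T'][:3,:3].T+c['T'][:3,3]; P[d<=0]=np.nan; return P
def proj(c,p):
    q=np.linalg.inv(c['T'])@np.append(p,1); return cv2.projectPoints(q[None,:3],np.zeros(3),np.zeros(3),c['K'],c['D'])[0].ravel()
E
cat > a.py <<'E'
from h import *
np.set_printoptions(precision=1,suppress=True)
for n in ['top','scene']:
    c=cam(n); cv2.imwrite(f'pics/{n}0.png',c['frame']); print(n,c['T'].round(2).tolist(),c['vertical_fov'])
    for q in ['tongs_grip','tongs_tip','stand_in','drawer_in','drawer_bar','latch_post','roll1_mid','tomato1','jar','mug','spoon']:
        for r in tip_of(n,q)[:5 if 'roll' in q else 2]:
            print(q,round(r['p'],2),np.array(r['pixel']),atd(c,r['pixel']))
s=ctrl.observe(); print(s)
E
python3 a.py
```

```text
top [[-0.0, -1.0, 0.09, 490.88], [-1.0, 0.0, -0.01, 86.39], [0.01, -0.09, -1.0, 1218.74], [0.0, 0.0, 0.0, 1.0]] 55.253013510851375
tongs_grip 0.72 [395.8 219.2] [ 495.9 -365.8  138.7]
tongs_grip 0.71 [155.9 163.9] [683.7 374.2   4.6]
tongs_tip 0.62 [384.  219.7] [ 494.8 -353.5   79.9]
stand_in 0.61 [384.  220.9] [ 491.1 -354.6   76.8]
stand_in 0.45 [262.1 197.2] [565.9  25.1  84.9]
drawer_in 0.39 [385.2 220.1] [ 493.5 -354.9   85.9]
drawer_bar 0.22 [187.2 232.4] [457.4 262.1  41.9]
latch_post 0.77 [219.5 179.2] [612.7 151.9 168.6]
latch_post 0.65 [191.3 236. ] [445.8 249.7  37.2]
roll1_mid 0.6 [186.4 237.5] [441.3 264.5  41.6]
tomato1 0.84 [383.2 248.1] [ 405.1 -360.3   46.8]
tomato1 0.62 [284.6 133.5] [744.4 -36.6 176.5]
jar 0.85 [392.6 188.2] [ 594.5 -391.4   62.8]
mug 0.95 [155.  163.8] [684.1 377.2   4.5]
mug 0.36 [ 99.6 244. ] [419.9 553.5   2.7]
spoon 0.97 [100.7 244.2] [419.1 550.6   0.9]
scene [[0.86, 0.43, -0.27, 944.39], [0.51, -0.73, 0.46, -511.29], [-0.0, -0.53, -0.84, 1218.78], [0.0, 0.0, 0.0, 1.0]] 56.9188979560144
tongs_grip 0.75 [280.1 235.9] [752.4 -50.9 173.5]
tongs
[... 399 characters left out ...]
o1 0.73 [146.7 282.4] [ 421.9 -371.6   43. ]
tomato1 0.48 [280.8 236.7] [755.6 -52.  173.2]
jar 0.58 [182.7 323.2] [ 618.9 -419.8   85.8]
jar 0.25 [263.2 141.6] [448.  369.3  34. ]
mug 0.86 [314.9 165.8] [703.7 346.3  58.3]
mug 0.55 [182.5 322.2] [ 616.9 -417.8   86.8]
spoon 0.73 [278.3 117.4] [423.5 553.3   5.4]
{'t': 1.2, 'qpos': array([-1.3,  0.1, -0. ,  1.4,  0. ,  1.6]), 'qvel': array([ 0.,  0., -0.,  0., -0.,  0.]), 'joint_torque': array([ -0. , -43.6,  35.3,   0. ,  -0. ,   0. ]), 'eef_pos': array([ 131.3, -508.3,  231.3]), 'orientation': array([ 3.1, -0. ,  0.3]), 'force': array([-0.1, -0.5,  0.5]), 'moment': array([ 0.,  0., -0.]), 'grip_force': 0.0, 'finger_gap': 85.59145442715139}
```

```bash
python3 - <<'E'
import cv2
a=cv2.imread('pics/top0.png');b=cv2.imread('pics/scene0.png')
cv2.imwrite('pics/t1.png',cv2.resize(a,(800,600),interpolation=cv2.INTER_CUBIC))
cv2.imwrite('pics/s1.png',cv2.resize(b,(800,600),interpolation=cv2.INTER_CUBIC))
E
```

```text
(no output)
```

View pics/t1.png

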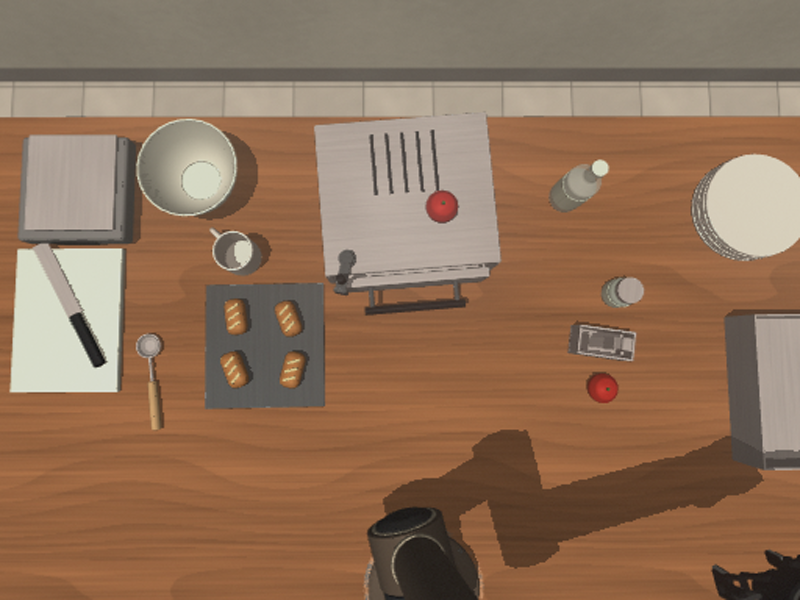

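View pics/s1.png

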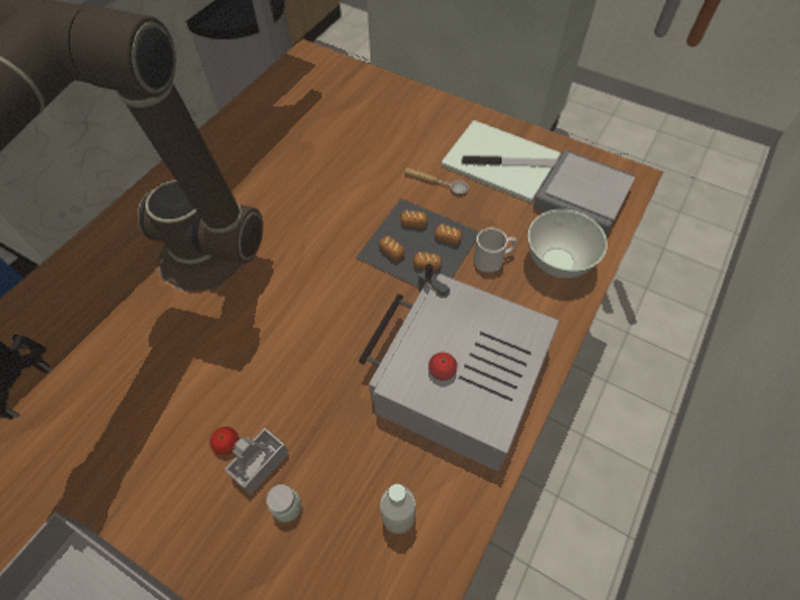

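The top view shows four rolls on the sheet at about (235,317), (289,318), (233,370) and (292,370). The latch post is at (342,285), the bar runs from (366,311) to (465,303), and the tongs stand is at (603,343). Next I measure each of them from the depth data.

```bash
cat > b.py <<'E'
from h import *
np.set_printoptions(precision=1,suppress=True)
def rect(name,pts):
    (cx,cy),(w,h),a=cv2.minAreaRect(pts[:,:2].astype(np.float32)); print(name,len(pts),np.array([cx,cy,w,h,a]),'zmed',np.median(pts[:,2]),'mean',pts.mean(0))
def rolls(c,P,box):
    z=P[...,2]; f=c['frame'].astype(int)
    m=(z>14)&(z<60)&(P[...,0]>box[0])&(P[...,0]<box[1])&(P[...,1]>box[2])&(P[...,1]<box[3])&(f[...,2]-f[...,0]>35)
    n,l,st,_=cv2.connectedComponentsWithStats(m.astype(np.uint8))
    for i in range(1,n):
        if st[i,4]<60: continue
        q=P[l==i]; d=q[:,:2]-q[:,:2].mean(0); w,v=np.linalg.eigh(d.T@d); a=np.degrees(np.arctan2(v[1,1],v[0,1]))
        rect('roll',q); print('   long axis deg',a%180,'zmax',q[:,2].max())
if __name__=='__main__':
    c=cam('top'); P=cloud(c); z=P[...,2]; X=P[...,0];Y=P[...,1]
    rolls(c,P,(300,600,100,420))
    rect('warmer top',P[(z>122)&(z<138)&(X>480)&(X<900)&(Y>-200)&(Y<220)])
    rect('bar',P[(z>62)&(z<95)&(X>440)&(X<560)&(Y>-120)&(Y<150)])
    rect('latch+tall',P[(z>165)&(z<220)&(X>500)&(X<680)&(Y>80)&(Y<200)])
    rect('latcharm',P[(z>138)&(z<165)&(X>500)&(X<700)&(Y>80)&(Y<200)])
    B=(X>430)&(X<560)&(Y<-280)&(Y>-450)
    rect('stand',P[B&(z>45)&(z<75)]); rect('tongs',P[B&(z>85)&(z<160)]); rect('tongstop',P[B&(z>135)&(z<160)])
    rect('sheet',P[(z>2)&(z<60)&(X>300)&(X<600)&(Y>150)&(Y<420)])
E
python3 b.py
```

```text
roll 283 [555.  384.   72.4  41.2   6. ] zmed 39.393374010936896 mean [554.  381.8  38.2]
   long axis deg 7.561762115827207 zmax 48.022422584702326
roll 273 [549.6 275.8  73.6  42.   20.3] zmed 39.56709862484536 mean [549.2 274.   38.8]
   long axis deg 20.48240201930591 zmax 47.31804169847578
roll 292 [445.5 384.7  72.4  42.3  23.3] zmed 38.837596923819206 mean [446.  382.2  38. ]
   long axis deg 22.531089685586466 zmax 47.40423337925108
roll 288 [444.4 266.7  42.8  74.4  76. ] zmed 39.55122381527406 mean [444.6 264.6  38.3]
   long axis deg 166.0297570070757 zmax 46.25606193871249
warmer top 9063 [758.3  30.1 309.9 340.1   4.5] zmed 130.31370141850948 mean [769.   35.5 130.3]
bar 18 [556.2  90.6   2.9  43.6   0.1] zmed 83.11712085708439 mean [557.1  93.6  82.2]
latch+tall 30 [614.3 156.6  12.8  14.6  50. ] zmed 189.5745439799374 mean [613.9 156.4 187.6]
latcharm 170 [633.4 152.   29.4  81.4  80.8] zmed 144.00347198320856 mean [635.4 152.  144.1]
stand 270 [ 497.6 -372.6  115.4   60.1   81.6] zmed 59.129987660411075 mean [ 498.3 -364.7   58.2]
tongs 164 [ 493.9 -375.6   43.1   25.1   81.3] zmed 133.29606682200415 mean [ 495.4 -367.6  129.3]
tongstop 79 [ 493.7 -375.8   23.2   24.5   84.5] zmed 146.09077323603378 mean [ 494.3 -374.2  145.1]
sheet 4415 [450.1 285.1 300.  269.7   0.1] zmed 5.176743334839102 mean [474.4 301.6  13.4]
```

```bash
python3 -m jog '{"offset":[[0,0,0],[0,0,0],[0,0,0],[19.3,-26.6,0],[19.3,-26.6,0],[19.3,-26.6,0],[19.3,-26.6,0],[19.3,-26.6,0],[19.3,-26.6,0],[19.3,-26.6,0]],"turn":[0.085,0.084,0.084,0,0,0,0,0,0,0]}' 0
python3 -m jog '{"offset":[[19.3,-26.6,0],[19.3,-26.6,0],[19.3,-26.6,0],[19.3,-26.6,0],[19.3,-26.6,0],[19.3,-26.6,0],[19.3,-26.6,0],[19.3,-26.6,0],[19.3,-26.6,0],[19.3,-26.6,0]],"turn":[0,0,0,0,0,0,0,0,0,0]}'
python3 -m jog '{"offset":[[19.3,-26.6,0],[19.3,-26.6,0],[19.3,-26.6,0],[19.3,-26.6,0],[19.3,-26.6,0],[0,0,0],[0,0,0]],"turn":[0,0,0,0,0,0,0]}'
python3 - <<'E'
from h import *
np.set_printoptions(precision=1,suppress=True)
c=cam('wrist'); cv2.imwrite('pics/w0.png',c['frame'])
print(c['T'])
for q in ['latch_post','drawer_bar']:
  for r in tip_of('wrist',q)[:2]: print(q,r['p'],np.array(r['pixel']),atd(c,r['pixel']),atz(c,r['pixel'],171 if 'l' in q[0] else 78))
P=cloud(c);z=P[...,2];m=(z>175)&(z<200)&(P[...,0]<680)&(P[...,1]>90)&(P[...,1]<220);q=P[m]
print(len(q),np.nanmean(q,0),np.nanmin(q,0),np.nanmax(q,0))
E
```

```text
t: 2.08
eef_pos: [267.0, -320.8, 231.5]
orientation: [3.141, -0.0, -0.001]
force: [0.2, -0.1, 0.3]
finger_gap: 85.6
grip_force: 0.0
t: 2.92
eef_pos: [460.2, -54.6, 231.5]
orientation: [3.141, -0.001, 0.0]
force: [0.6, 0.4, 0.4]
finger_gap: 85.4
grip_force: 0.0
t: 3.5
eef_pos: [556.3, 40.5, 231.3]
orientation: [-3.112, 0.002, 0.058]
force: [-1.2, 0.3, 0.2]
finger_gap: 85.5
grip_force: 0.0
[[  0.1  -1.   -0.3 623.5]
 [ -1.   -0.1   0.   40.2]
 [ -0.    0.3  -1.  373.3]
 [  0.    0.    0.    1. ]]
latch_post 0.55 [ 87.  111.2] [616.  150.6 185.1] [615.4 158.9 171. ]
drawer_bar 0.58 [286.  177.6] [542.3  11.9  -0.2] [559.3  17.8  78. ]
795 [614.8 155.4 186.3] [607.  149.4 175.2] [622.5 166.  191.4]
```

```bash
python3 -m jog '{"offset":[[0,0,0],[0,0,0]],"turn":[0,0]}'; python3 - <<'E'
from h import *
s=ctrl.observe(); print(s['qpos'].round(3),s['qvel'].round(3),s['joint_torque'].round(1))
E
```

```text
t: 3.82
eef_pos: [555.4, 39.5, 232.5]
orientation: [-3.112, -0.0, 0.056]
force: [-0.0, -0.8, -0.0]
finger_gap: 84.7
grip_force: 0.0
[0.055 0.186 0.034 1.418 0.029 3.141] [ 0.001  0.002  0.005 -0.     0.001  0.001] [  0.1 -47.3  35.3  -0.    0.1  -0. ]
```

View pics/w0.png

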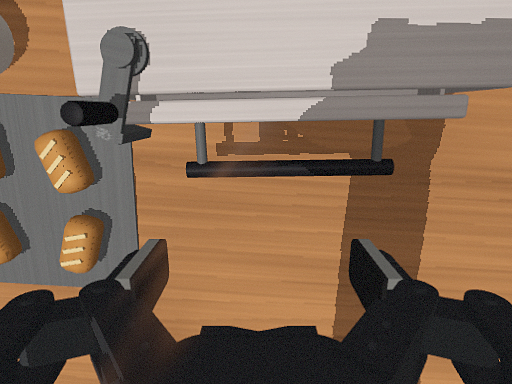

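The wrist view shows the latch post at (90,112), the bar at (290,168), and rolls at the left. Joint 6 reached its limit, because q6 = q1 + π − yaw. I turn to the drawer-aligned yaw of about 1.65.

```bash
python3 -m jog '{"offset":[[0,0,0],[0,0,0],[0,0,0],[0,0,0],[0,0,0],[0,0,0],[0,0,0],[0,0,0],[0,0,0],[0,0,0]],"turn":[-0.12,-0.12,-0.12,-0.12,-0.12,-0.12,-0.12,-0.12,-0.12,-0.12]}' 0
python3 -m jog '{"offset":[[0,0,0],[0,0,0],[0,0,0],[0,0,0],[0,0,0],[0,0,0]],"turn":[-0.12,-0.12,-0.12,-0.03,0,0]}'
cat > st.py <<'E'
from h import *
import sys
# print tool-frame move to world target x y z yaw
np.set_printoptions(precision=1,suppress=True)
T=T_tool(); s=ctrl.observe(); print('t',round(s['t'],1),'pos',s['eef_pos'],'rpy',s['orientation'].round(3),'F',s['force'],'gap',round(s['finger_gap'],1))
if len(sys.argv)>1:
    a=[float(v) for v in sys.argv[1:]]
    if len(a)>3:
        d=-(a[3]-s['orientation'][2]); d=(d+np.pi)%(2*np.pi)-np.pi; print('turn',round(d,3))
        T[:3,:3]=R.from_euler('xyz',[np.pi,0,a[3]]).as_matrix(); print('after the turn:')
    print('offset',T[:3,:3].T@(np.array(a[:3])-s['eef_pos']))
E
python3 st.py 614.5 156.5 232
```

```text
t: 4.65
eef_pos: [555.6, 39.6, 232.4]
orientation: [-3.131, -0.028, 1.262]
force: [0.1, -0.1, -0.1]
finger_gap: 85.4
grip_force: 0.0
t: 5.15
eef_pos: [555.7, 39.7, 232.3]
orientation: [3.141, -0.029, 1.645]
force: [-0.2, 0.2, 0.3]
finger_gap: 85.4
grip_force: 0.0
t 5.2 pos [555.7  39.7 232.3] rpy [ 3.1 -0.   1.6] F [-0.2  0.2  0.3] gap 85.4
offset [112.   67.4   3.7]
```

```bash
sed -i "s/T\[:3,:3\]=R.from_euler('xyz',\[np.pi,0,a\[3\]\]).as_matrix()/T[:3,:3]=T[:3,:3]@R.from_euler('z',d).as_matrix()/" st.py
python3 -m jog '{"offset":[[28,16.8,0],[28,16.8,0],[28,16.8,1],[28,16.8,1],[0,0,0],[-0.8,0,26],[-0.8,0,26],[-0.8,0,26],[0,0,0],[0,0,0]],"turn":[0,0,0,0,0,0,0,0,0,0]}' 0
python3 st.py 614.5 156.5 154
```

```text
t: 5.98
eef_pos: [613.2, 156.1, 154.4]
orientation: [-3.139, -0.029, 1.646]
force: [0.3, 0.2, 0.3]
finger_gap: 85.3
grip_force: 0.0
t 6.0 pos [613.2 156.1 154.4] rpy [-3.1 -0.   1.6] F [0.3 0.2 0.3] gap 85.3
offset [0.2 1.3 0.4]
```

```bash
python3 -m jog '{"offset":[[0,0,0],[0,0,0],[0,0,0],[0,0,0],[0,0,0],[0,0,0]],"turn":[0,0,0,0,0,0]}' 1
python3 -m jog '{"offset":[[7,0.6,0],[6.9,1.6,0],[6.5,2.7,0],[6,3.7,0],[5.4,4.6,0],[4.6,5.4,0],[3.7,6,0],[2.7,6.5,0],[1.6,6.9,0],[0.6,7,0]],"turn":[0,0,0,0,0,0,0,0,0,0]}'
python3 -m jog '{"offset":[[0,2,0],[0,0,0],[0,0,0]],"turn":[0,0,0]}'
python3 st.py
```

```text
t: 6.48
eef_pos: [614.4, 156.8, 156.1]
orientation: [3.141, -0.03, 1.647]
force: [-0.4, -0.9, 6.9]
finger_gap: 14.1
grip_force: 58.4
t: 7.32
eef_pos: [654.0, 202.1, 156.1]
orientation: [-3.137, -0.025, 1.644]
force: [-13.3, -12.4, 3.4]
finger_gap: 14.7
grip_force: 60.4
t: 7.57
eef_pos: [654.3, 202.6, 156.1]
orientation: [-3.134, -0.025, 1.646]
force: [-13.4, -9.8, 4.9]
finger_gap: 14.5
grip_force: 60.7
t 7.6 pos [654.3 202.6 156.1] rpy [-3.1 -0.   1.6] F [-13.4  -9.8   4.9] gap 14.5
```

```bash
python3 -m jog '{"offset":[[0,0,0],[0,0,0],[0,0,0],[0,0,0],[0,0,-25],[0,0,-25],[0,0,-25],[0,0,-5],[0,0,0]],"turn":[0,0,0,0,0,0,0,0,0]}' 0
python3 -m jog '{"offset":[[-33,-15,0],[-33,-15,0],[-33,-15,0],[-33,-15,0],[-33,-15,0],[-10,-5,0],[0,0,0],[0,0,0]],"turn":[0,0,0,0,0,0,0,0]}'
python3 - <<'E'
from b import *
c=cam('top'); P=cloud(c); z=P[...,2]; X=P[...,0];Y=P[...,1]
rect('bar',P[(z>62)&(z<95)&(X>520)&(X<600)&(Y>-120)&(Y<150)])
rect('post',P[(z>165)&(z<200)&(X>590)&(X<720)&(Y>80)&(Y<250)])
c=cam('wrist'); cv2.imwrite('pics/w1.png',c['frame']);P=cloud(c); z=P[...,2]; X=P[...,0];Y=P[...,1]
rect('bar',P[(z>70)&(z<95)&(X>520)&(X<588)&(Y>-120)&(Y<150)])
E
python3 st.py
```

```text
t: 8.32
eef_pos: [659.1, 203.3, 239.3]
orientation: [3.136, -0.031, 1.647]
force: [-0.6, -0.2, 0.3]
finger_gap: 85.7
grip_force: 0.0
t: 8.98
eef_pos: [591.4, 22.1, 230.7]
orientation: [-3.141, -0.03, 1.646]
force: [0.0, 0.5, 0.3]
finger_gap: 85.8
grip_force: 0.0
bar 166 [579.   73.4  43.1  81.2   4.4] zmed 84.09997643115514 mean [568.4  78.4  83.9]
post 32 [655.3 191.   14.1  12.9   4.9] zmed 189.24074607496095 mean [654.2 191.1 186.5]
bar 3427 [574.   16.9  33.5 200.9   1.8] zmed 84.04004104277101 mean [570.   28.4  83.6]
t 9.1 pos [591.9  23.3 230.8] rpy [-3.1 -0.   1.6] F [ 0.4 -0.  -0.2] gap 85.3
```

View pics/w1.png

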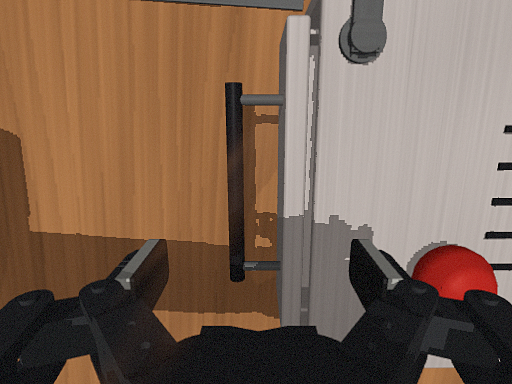

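The wrist view shows the bar running from (235,85) to (237,278). The latch pivot is at (362,38) with its arm pointing up, which is +y. I check the latch angle.

```bash
python3 - <<'E'
from b import *
c=cam('wrist')
print('piv',atd(c,(360,42)),atz(c,(360,42),144),'arm',atd(c,(367,4)))
P=cloud(c); z=P[...,2]; X=P[...,0];Y=P[...,1]
rect('bar',P[(z>70)&(z<95)&(X>520)&(X<574)&(Y>-120)&(Y<150)])
rect('front',P[(z>70)&(z<120)&(X>574)&(X<640)&(Y>-20)&(Y<150)])
c=cam('top');P=cloud(c); z=P[...,2]; X=P[...,0];Y=P[...,1]
q=P[(z>138)&(z<200)&(X>590)&(X<720)&(Y>80)&(Y<250)]; rect('latch',q)
for r in find_in('top','latch_post')[:1]+tip_of('top','latch_post')[:1]: print(r, atd(c,r['pixel']),atz(c,r['pixel'],171))
cv2.imwrite('pics/t2.png',cv2.resize(c['frame'][130:230,180:330],(750,500),interpolation=cv2.INTER_CUBIC))
E
```

```text
piv [653.9 143.7 145.4] [654.3 144.1 144. ] arm [656.  169.  142.3]
bar 2456 [569.2  16.9  18.9 200.2   3.3] zmed 84.32794856519337 mean [566.6  43.6  83.9]
front 5505 [605.8  65.   63.6 170.    0. ] zmed 104.00706034043986 mean [615.7  70.4 100. ]
latch 204 [656.5 173.   27.1  82.6   8.3] zmed 144.34488540757775 mean [656.1 174.6 150.5]
{'pixel': [208.6, 167.2], 'p': 0.48} [651.3 185.7 143.9] [647.3 183.2 171. ]
{'pixel': [208.0, 164.8], 'p': 0.55} [655.3 185.6 164.2] [654.3 185.  171. ]
```

View pics/t2.png

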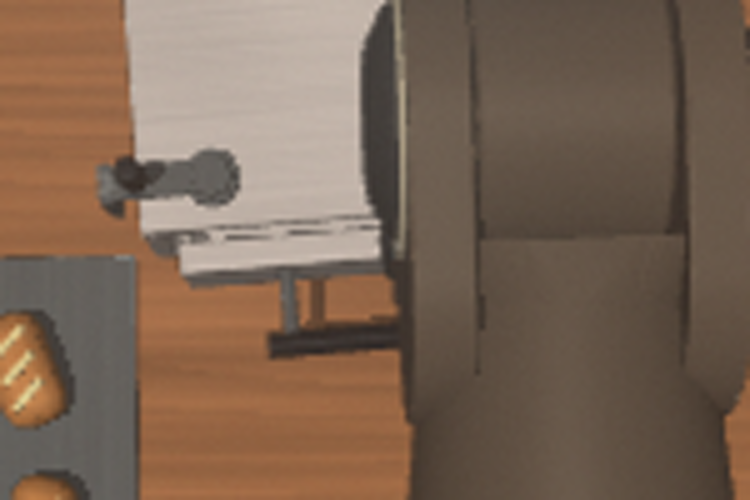

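The latch now lies along the front edge, with its post at (130,172) and pivot at (212,177) in this crop, so it is swung back. I set a part-closed gap and go above the bar.

```bash
python3 st.py 567.5 17 150; python3 -m jog '{"offset":[[-2,-12,0],[-2,-12,0],[0,0,26],[0,0,26],[0,0,26],[0,0,0],[0,0,0]],"turn":[0,0,0,0,0,0,0]}' 0.5
python3 st.py 567.5 17 62
```

```text
t 9.3 pos [591.9  23.4 231.1] rpy [-3.1 -0.   1.6] F [ 0.4 -0.1 -0.3] gap 85.3
offset [ -6.9 -24.8  80.9]
t: 9.87
eef_pos: [566.9, 19.3, 152.5]
orientation: [-3.139, -0.03, 1.648]
force: [-0.4, 0.0, 0.4]
finger_gap: 42.5
grip_force: 0.0
t 9.9 pos [566.9  19.3 152.5] rpy [-3.1 -0.   1.6] F [-0.4  0.   0.4] gap 42.5
offset [-5.   0.6 90.3]
```

```bash
python3 -m jog '{"offset":[[-1.5,0.6,22],[-1.5,0,22],[-1,0,22],[-1,0,22],[0,0,2],[0,0,0]],"turn":[0,0,0,0,0,0]}' 0.5
python3 -m jog '{"offset":[[0,0,0],[0,0,0],[0,0,0],[0,0,0]],"turn":[0,0,0,0]}' 1
python3 -m jog '{"offset":[[0,-10,0],[0,-20,0],[0,-20,0],[0,-20,0],[0,-20,0],[0,-20,0],[0,-20,0],[0,-15,0],[0,-10,0],[0,-5,0]],"turn":[0,0,0,0,0,0,0,0,0,0]}'
python3 -m jog '{"offset":[[0,-4,0],[0,0,0],[0,0,0]],"turn":[0,0,0]}'
```

```text
t: 10.37
eef_pos: [568.9, 16.7, 64.0]
orientation: [-3.141, -0.03, 1.647]
force: [0.3, 0.2, 1.0]
finger_gap: 42.6
grip_force: 0.0
t: 10.7
eef_pos: [570.1, 16.6, 65.8]
orientation: [3.137, -0.029, 1.647]
force: [-0.4, 0.3, 5.9]
finger_gap: 14.0
grip_force: 58.6
t: 11.53
eef_pos: [412.7, 4.3, 65.9]
orientation: [3.131, -0.029, 1.647]
force: [24.2, 2.3, -15.6]
finger_gap: 13.4
grip_force: 59.7
t: 11.78
eef_pos: [412.7, 4.3, 65.9]
orientation: [3.126, -0.029, 1.648]
force: [22.4, -0.1, -14.2]
finger_gap: 13.4
grip_force: 60.1
```

```bash
python3 -m jog '{"offset":[[0,0,0],[0,0,0],[0,0,0],[0,0,-25],[0,0,-25],[0,0,-25],[0,0,-25],[0,0,-25],[0,0,-25],[0,0,-20]],"turn":[0,0,0,0,0,0,-0.12,-0.12,-0.12,-0.12]}' 0.5
python3 -m jog '{"offset":[[0,0,0],[0,0,0],[0,0,0],[0,0,0],[0,0,0],[0,0,0],[0,0,0],[-12,-30,0],[-12,-30,0],[-12,-30,0]],"turn":[-0.12,-0.12,-0.12,-0.12,-0.12,-0.12,-0.12,-0.028,0,0]}' 0
python3 -m jog '{"offset":[[-12,-30,0],[-12,-30,0],[-12,-30,0],[-12,-30,0],[-12,-30,0],[-12,-30,0],[-12,-30,0],[-12,-30,0],[0,-30,0],[0,0,0]],"turn":[0,0,0,0,0,0,0,0,0,0]}'
python3 - <<'E'
from b import *
c=cam('wrist'); cv2.imwrite('pics/w2.png',c['frame']); P=cloud(c); z=P[...,2]; X=P[...,0];Y=P[...,1]
B=(X>430)&(X<560)&(Y<-280)&(Y>-450)
rect('stand',P[B&(z>50)&(z<70)]); rect('tongs',P[B&(z>100)&(z<160)]); rect('tongstop',P[B&(z>143)&(z<160)])
for q in ['tongs_grip','tongs_tip','stand_in']:
    for r in tip_of('wrist',q)[:1]: print(q,r,atz(c,r['pixel'],111 if q=='tongs_grip' else 5))
c=cam('top'); cv2.imwrite('pics/t3.png',cv2.resize(c['frame'][120:300,100:340],(800,600),interpolation=cv2.INTER_CUBIC)); P=cloud(c); z=P[...,2]; X=P[...,0];Y=P[...,1]
rect('floor',P[(z>14)&(z<27)&(X>400)&(X<700)&(Y>-170)&(Y<170)])
rect('panel',P[(z>95)&(z<115)&(X>400)&(X<520)&(Y>-200)&(Y<200)])
rolls(c,P,(300,600,150,420))
E
python3 st.py
```

```text
t: 12.62
eef_pos: [405.1, -1.1, 235.4]
orientation: [3.126, -0.025, 2.133]
force: [0.6, -0.7, 0.2]
finger_gap: 42.6
grip_force: 0.0
t: 13.45
eef_pos: [426.7, -96.1, 230.7]
orientation: [3.113, -0.006, 2.997]
force: [1.5, 0.3, 0.6]
finger_gap: 85.4
grip_force: 0.0
t: 14.28
eef_pos: [481.6, -380.7, 220.4]
orientation: [3.113, -0.008, 2.991]
force: [-0.4, 0.2, -1.6]
finger_gap: 85.4
grip_force: 0.0
stand 1785 [ 496.1 -371.9  115.1   60.7   82. ] zmed 58.88763479119348 mean [ 490.5 -370.8   58.2]
tongs 1563 [ 492.3 -376.2   43.    25.5   82. ] zmed 143.41876129923412 mean [ 490.7 -377.1  138.4]
tongstop 798 [ 492.4 -376.2   19.9   25.5   82.3] zmed 146.68341040047517 mean [ 491.6 -376.1  146.4]
tongs_grip {'pixel': [257.7, 200.6], 'p': 0.82} [ 490.7 -379.2  111. ]
stand_in {'pixel': [264.0, 176.3], 'p': 0.92} [ 492.9 -368.9    5. ]
floor 4652 [566.9   3.7 173.2 312.8   4.5] zmed 20.138431025034606 mean [565.6  14.4  20.2]
panel 650 [469.8   7.   20.  295.7   4.4] zmed 104.67882075576506 mean [469.8   7.1 104.8]
roll 282 [554.8 384.3  72.9  41.1   7.5] zmed 39.21119482254153 mean [554.  381.7  38.3]
   long axis deg 7.57930004504513 zmax 47.24664027926133
roll 273 [549.7 275.6  71.8  41.7  21. ] zmed 39.31716166873798 mean [549.3 274.1  38.7]
   long axis deg 20.98335830088115 zmax 48.25133671607068
roll 290 [445.4 384.8  72.5  41.4  21.6] zmed 39.476162797386564 mean [446.1 382.4  38.2]
   long axis deg 22.13059165530234 zmax 47.427315018959234
roll 290 [444.6 266.9  42.7  74.5  75.7] zmed 39.06066217681166 mean [444.6 264.6  38.4]
   long axis deg 166.3687587598944 zmax 48.6240827854524
t 14.5 pos [ 482.5 -375.5  222.3] rpy [ 3.1 -0.   3. ] F [0.1 0.9 0.2] gap 85.5
```

View pics/w2.png

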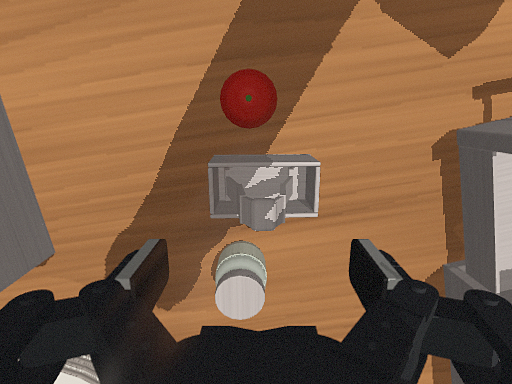

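View pics/t3.png

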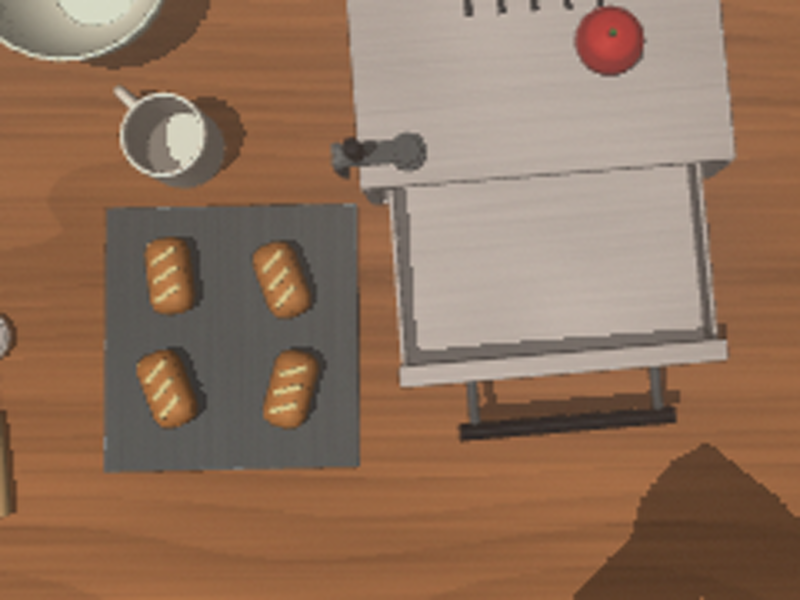

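The wrist view shows the tongs in the stand at (265,205), with the tomato at (248,98) and the jar at (240,280). The crop of the top view shows the drawer fully out with a clear floor around (560,260) and the four rolls unmoved. I descend onto the tongs.

```bash
python3 st.py 492.3 -375.6 170 3.002;  python3 st.py 492.3 -375.6 89 3.002
```

```text
t 14.5 pos [ 482.5 -375.5  222.3] rpy [ 3.1 -0.   3. ] F [0.1 0.9 0.2] gap 85.5
turn -0.006
after the turn:
offset [-10.1  -0.3  52.3]
t 14.5 pos [ 482.5 -375.5  222.3] rpy [ 3.1 -0.   3. ] F [0.1 0.9 0.2] gap 85.5
turn -0.006
after the turn:
offset [-10.6  -2.7 133.2]
```

```bash
python3 -m jog '{"offset":[[-10.5,-1,0],[0,0,0],[0,-0.4,27],[0,-0.4,27],[0,-0.4,27],[0,-0.4,26],[0,-0.4,26],[0,0,0],[0,0,0]],"turn":[-0.006,0,0,0,0,0,0,0,0]}' 0
python3 st.py 492.3 -375.6 89
python3 -m jog '{"offset":[[0,0,0],[0,0,0],[0,0,0],[0,0,0],[0,0,0],[0,0,0]],"turn":[0,0,0,0,0,0]}' 0.55
python3 st.py
```

```text
t: 15.28
eef_pos: [491.4, -375.6, 88.3]
orientation: [3.111, -0.009, 3.002]
force: [-0.4, -0.4, -0.1]
finger_gap: 85.5
grip_force: 0.0
t 15.3 pos [ 491.4 -375.6   88.3] rpy [ 3.1 -0.   3. ] F [-0.4 -0.4 -0.1] gap 85.5
offset [-0.9  0.1 -0.7]
t: 15.78
eef_pos: [493.6, -378.3, 91.9]
orientation: [3.116, -0.002, 3.001]
force: [-0.4, -0.1, 8.1]
finger_gap: 38.7
grip_force: 11.7
t 15.8 pos [ 493.6 -378.3   91.9] rpy [ 3.1 -0.   3. ] F [-0.4 -0.1  8.1] gap 38.7
```

```bash
python3 -m jog '{"offset":[[0,0,-5],[0,0,-25],[0,0,-25],[0,0,-25],[0,0,-25],[0,0,-25],[0,0,0],[9.2,27.9,0],[9.2,27.9,0],[9.2,27.9,0]],"turn":[0,0,0,0,0,0,0,0.104,0,0]}'
python3 -m jog '{"offset":[[9.2,27.9,0],[9.2,27.9,0],[9.2,27.9,0],[9.2,27.9,0],[9.2,27.9,0],[9.2,27.9,0],[9.2,27.9,0],[9.2,27.9,0],[9.2,27.9,0],[9.2,27.9,0]],"turn":[0,0,0,0,0,0,0,0,0,0]}'
python3 -m jog '{"offset":[[9.2,27.9,0],[9.2,27.9,0],[9.2,27.9,0],[9.2,27.9,0],[9.2,27.9,0],[9.2,27.9,0],[9.2,27.9,0],[9.2,27.9,0],[0,0,0],[0,0,0]],"turn":[0,0,0,0,0,0,0,0,0,0]}'
python3 - <<'E'
from b import *
c=cam('wrist'); cv2.imwrite('pics/w3.png',c['frame']); P=cloud(c); rolls(c,P,(300,620,150,430))
print(c['T'][:3,3],[ (q,r['pixel'],round(r['p'],2)) for q in ['tongs_tip'] for r in tip_of('wrist',q)[:2]])
E
python3 st.py 444.5 265.3 92
```

```text
t: 16.62
eef_pos: [482.5, -292.7, 220.8]
orientation: [3.113, -0.01, 2.896]
force: [0.9, -0.4, -0.7]
finger_gap: 38.6
grip_force: 6.4
t: 17.45
eef_pos: [460.6, 0.8, 229.9]
orientation: [3.113, -0.009, 2.897]
force: [-0.4, -0.5, -0.6]
finger_gap: 38.6
grip_force: 6.3
t: 18.28
eef_pos: [443.3, 234.8, 236.5]
orientation: [3.114, -0.01, 2.9]
force: [0.4, 0.6, -1.8]
finger_gap: 38.2
grip_force: 6.3
roll 2291 [443.6 387.   72.1  42.   22.9] zmed 39.17846284493942 mean [441.8 382.2  37.5]
   long axis deg 20.55847055453873 zmax 44.41441310990564
roll 2032 [443.6 268.6  41.9  73.9  75.5] zmed 39.56228048064176 mean [439.8 267.3  38.4]
   long axis deg 161.18141738729358 zmax 44.108034971471284
roll 1920 [551.7 386.5  71.5  40.9   8.4] zmed 38.90149878543153 mean [547.6 382.3  36.9]
   long axis deg 5.620265467628343 zmax 44.707222204668085
roll 217 [532.9 291.   42.5  12.4  37.2] zmed 35.491269690846536 mean [527.5 287.5  34.2]
   long axis deg 29.175332737681856 zmax 43.93261600555155
roll 96 [526.5 254.5   8.1  27.8  67.8] zmed 29.780959112528905 mean [524.6 254.8  29.1]
   long axis deg 157.47523669850256 zmax 37.95317396756843
[379.3 246.6 379.1] []
t 18.4 pos [443.6 233.3 236.7] rpy [ 3.1 -0.   2.9] F [ 0.1 -0.5 -0.4] gap 38.8
offset [  5.5  27.3 145.5]
```

View pics/w3.png

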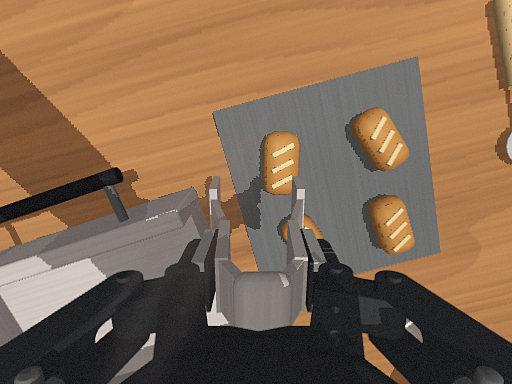

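The wrist view shows the tongs held straight, with jaws at (213,200) and (298,200). The target roll is at (281,162), the others at (380,138) and (390,222), and one is partly hidden at (300,230). I move down over the roll and squeeze.

```bash
python3 -m jog '{"offset":[[5.7,24.5,0],[0,0,0],[0,0.7,25],[0,0.7,25],[0,0.7,25],[0,0.7,25],[0,0.7,25],[0,0.5,17],[0,0,0],[0,0,0]],"turn":[0,0,0,0,0,0,0,0,0,0]}'
python3 -m jog '{"offset":[[0,0,0],[0,0,0],[0,0,0],[0,0,0],[0,0,0],[0,0,0]],"turn":[0,0,0,0,0,0]}' 0.75
python3 st.py
```

```text
t: 19.22
eef_pos: [444.6, 265.6, 95.6]
orientation: [3.115, -0.01, 2.896]
force: [0.5, -0.7, -0.4]
finger_gap: 38.4
grip_force: 6.3
t: 19.72
eef_pos: [445.4, 267.1, 96.7]
orientation: [3.113, -0.008, 2.897]
force: [0.2, -1.1, 2.8]
finger_gap: 33.0
grip_force: 62.3
t 19.7 pos [445.4 267.1  96.7] rpy [ 3.1 -0.   2.9] F [ 0.2 -1.1  2.8] gap 33.0
```

```bash
python3 -m jog '{"offset":[[0,0,-8],[0,0,-20],[0,0,-25],[0,0,-25],[0,0,-25],[0,0,-20],[0,0,0],[0,0,0],[0,0,0],[0,0,0]],"turn":[0,0,0,0,0,0,-0.108,-0.108,-0.107,0]}'
python3 st.py 556.7 -84.7 220
```

```text
t: 20.55
eef_pos: [445.1, 263.3, 219.4]
orientation: [3.112, 0.001, -3.06]
force: [-0.3, -0.2, -1.9]
finger_gap: 33.1
grip_force: 62.0
t 20.6 pos [445.1 263.3 219.4] rpy [ 3.1  0.  -3.1] F [-0.3 -0.2 -1.9] gap 33.1
offset [ -83.  -355.8  -11.1]
```

```bash
python3 -m jog '{"offset":[[-6.9,-29.7,-0.9],[-6.9,-29.7,-0.9],[-6.9,-29.7,-0.9],[-6.9,-29.7,-0.9],[-6.9,-29.7,-0.9],[-6.9,-29.7,-0.9],[-6.9,-29.7,-0.9],[-6.9,-29.7,-0.9],[-6.9,-29.7,-0.9],[-6.9,-29.7,-0.9]],"turn":[0,0,0,0,0,0,0,0,0,0]}'
python3 -m jog '{"offset":[[-6.9,-29.7,-0.9],[-6.9,-29.1,-0.9],[0,0,0],[0,0,0],[0,0,0]],"turn":[0,0,0,0,0]}'
python3 - <<'E'
from b import *
c=cam('wrist'); cv2.imwrite('pics/w4.png',c['frame']); P=cloud(c)
z=P[...,2]; X=P[...,0];Y=P[...,1]
rect('floor',P[(z>15)&(z<26)&(X>440)&(X<640)&(Y>-190)&(Y<190)])
rect('panel',P[(z>98)&(z<112)&(X>400)&(X<520)&(Y>-200)&(Y<200)])
rect('walls',P[(z>60)&(z<72)&(X>490)&(X<610)&(Y>-200)&(Y<200)])
E
python3 st.py 556.7 -84.7 113
```

```text
t: 21.38
eef_pos: [537.4, -29.0, 219.4]
orientation: [3.112, 0.0, -3.066]
force: [0.5, 0.9, -2.3]
finger_gap: 33.6
grip_force: 61.9
t: 21.8
eef_pos: [555.4, -84.9, 219.1]
orientation: [3.111, -0.0, -3.065]
force: [0.5, -0.4, -1.0]
finger_gap: 33.2
grip_force: 62.0
floor 27584 [564.9  17.5 173.5 291.9   4.7] zmed 19.655422602258596 mean [546.   40.4  19.7]
panel 8210 [470.   -7.3  20.5 267.8   4.5] zmed 104.34216458033907 mean [470.3 -10.5 104.2]
walls 1508 [550.   15.9 119.7 307.6   0. ] zmed 65.15491018697443 mean [547.4  48.   64.5]
t 21.9 pos [555.3 -84.4 219.2] rpy [ 3.1 -0.  -3.1] F [ 0.8  0.1 -2.2] gap 33.0
offset [ -1.3  -3.5 106.1]
```

View pics/w4.png

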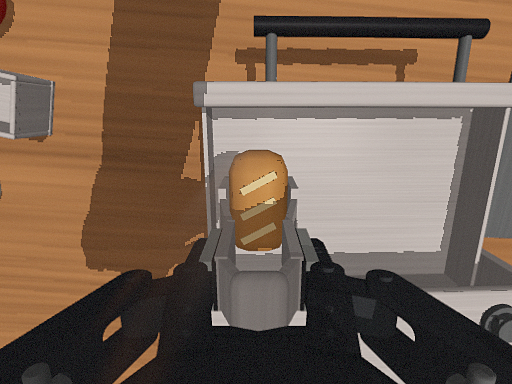

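The wrist view shows the roll firmly held at (258,198), right over the drawer's -y end and clear of the side wall at (207,200). I lower it and release.

```bash
python3 -m jog '{"offset":[[-1,-0.6,25],[0,-0.6,25],[0,-0.6,25],[0,-0.6,20],[0,-0.5,10],[0,0,1],[0,0,0],[0,0,0]],"turn":[0,0,0,0,0,0,0,0]}'
python3 -m jog '{"offset":[[0,0,0],[0,0,0],[0,0,0],[0,0,0],[0,0,-15],[0,0,-20],[0,0,-25],[0,0,-25],[0,0,-25],[0,0,0]],"turn":[0,0,0,0,0,0,0,0,0,0]}' 0.57
python3 - <<'E'
from b import *
c=cam('wrist');  P=cloud(c); print('drawer');rolls(c,P,(470,640,-140,170))
c=cam('top'); P=cloud(c); print('sheet');rolls(c,P,(300,620,170,460))
E
python3 st.py
```

```text
t: 22.52
eef_pos: [557.3, -84.5, 114.6]
orientation: [3.113, 0.002, -3.063]
force: [0.2, 0.5, -1.7]
finger_gap: 32.8
grip_force: 62.0
t: 23.35
eef_pos: [558.7, -88.5, 228.6]
orientation: [3.114, 0.008, -3.063]
force: [0.4, -0.6, -1.1]
finger_gap: 37.0
grip_force: 7.1
drawer
roll 2392 [558.9 -80.1  80.3  43.9   3.7] zmed 55.3855810108052 mean [552.9 -82.6  54.4]
   long axis deg 4.420263210659982 zmax 59.979834389727614
sheet
roll 286 [554.5 384.1  73.2  42.7  10.8] zmed 39.15049138601012 mean [553.7 381.9  38. ]
   long axis deg 7.343426515011885 zmax 46.686267889438795
roll 276 [549.4 275.5  72.9  41.6  21.5] zmed 39.55621559378858 mean [549.2 274.   38.9]
   long axis deg 20.41021993035463 zmax 47.990108194047025
roll 294 [445.  384.4  72.7  41.7  24.4] zmed 38.87709803938071 mean [446.  382.2  38. ]
   long axis deg 22.44723960259708 zmax 47.45823036529896
t 23.4 pos [557.5 -88.2 224.1] rpy [ 3.1  0.  -3.1] F [ 0.1 -0.3 -2.3] gap 36.8
```

```bash
python3 st.py 549 274.9 222 -2.777
```

```text
t 23.4 pos [557.5 -88.2 224.1] rpy [ 3.1  0.  -3.1] F [ 0.1 -0.3 -2.3] gap 36.8
turn -0.286
after the turn:
offset [-121.4  342.1   12.6]
```

```bash
python3 -m jog '{"offset":[[0,0,0],[0,0,0],[0,0,0],[-10.1,28.5,1],[-10.1,28.5,1],[-10.1,28.5,1],[-10.1,28.5,1],[-10.1,28.5,1],[-10.1,28.5,1],[-10.1,28.5,1]],"turn":[-0.096,-0.095,-0.095,0,0,0,0,0,0,0]}' 0.55
python3 -m jog '{"offset":[[-10.1,28.5,1],[-10.1,28.5,1],[-10.1,28.5,1],[-10.1,28.5,1],[-10.1,28.5,1],[0,0,0],[0,0,0],[0,0,0]],"turn":[0,0,0,0,0,0,0,0]}'
python3 - <<'E'
from b import *
c=cam('wrist');  P=cloud(c); rolls(c,P,(300,640,170,460))
E
python3 st.py 549 274.9 95
```

```text
t: 24.28
eef_pos: [550.8, 125.0, 220.5]
orientation: [3.113, 0.006, -2.777]
force: [1.1, 0.2, -1.7]
finger_gap: 38.8
grip_force: 6.4
t: 24.95
eef_pos: [547.6, 274.6, 220.3]
orientation: [3.114, 0.006, -2.777]
force: [0.3, 0.6, -0.7]
finger_gap: 38.4
grip_force: 6.4
roll 2720 [445.8 385.6  74.4  38.3  22.7] zmed 38.99731618228029 mean [445.6 381.7  37.2]
   long axis deg 21.977032437046063 zmax 44.43720523446336
roll 2280 [549.  277.7  73.2  41.5  21.9] zmed 39.366057025256765 mean [546.6 276.7  38.4]
   long axis deg 21.536276434169167 zmax 44.33250678091497
roll 2204 [554.  385.1  74.4  38.5   8.1] zmed 39.06871296672412 mean [551.  381.6  37.3]
   long axis deg 6.957205947556361 zmax 44.808495683384876
t 25.0 pos [547.8 274.1 220.8] rpy [ 3.1  0.  -2.8] F [-0.3 -0.4 -1.3] gap 38.4
offset [ -0.5  -3.2 125.7]
```

```bash
python3 -m jog '{"offset":[[-0.9,-0.4,25],[0,-0.4,25],[0,-0.4,25],[0,-0.4,25],[0,-0.4,18],[0,-0.2,8],[0,0,0],[0,0,0]],"turn":[0,0,0,0,0,0,0,0]}'
python3 -m jog '{"offset":[[0,0,0],[0,0,0],[0,0,0],[0,0,0],[0,0,0],[0,0,0]],"turn":[0,0,0,0,0,0]}' 0.75
python3 -m jog '{"offset":[[0,0,-8],[0,0,-20],[0,0,-25],[0,0,-25],[0,0,-25],[0,0,-20],[0,0,0],[0,0,0],[0,0,0],[0,0,0]],"turn":[0,0,0,0,0,0,0.096,0.095,0.095,0]}'
python3 st.py 551.4 -18.4 220
```

```text
t: 25.67
eef_pos: [549.8, 276.2, 96.3]
orientation: [3.113, 0.009, -2.778]
force: [0.3, 0.4, -0.4]
finger_gap: 38.4
grip_force: 6.4
t: 26.17
eef_pos: [550.3, 277.2, 97.2]
orientation: [3.113, 0.011, -2.777]
force: [0.1, -0.3, 6.1]
finger_gap: 33.0
grip_force: 60.3
t: 27.0
eef_pos: [549.5, 273.3, 218.8]
orientation: [3.112, -0.0, -3.065]
force: [0.4, -0.2, -1.8]
finger_gap: 32.9
grip_force: 59.8
t 27.0 pos [549.5 273.3 218.8] rpy [ 3.1 -0.  -3.1] F [ 0.4 -0.2 -1.8] gap 32.9
offset [  20.3 -290.8   -9.8]
```

```bash
python3 -m jog '{"offset":[[2,-28.9,-1],[2,-28.9,-1],[2,-28.9,-1],[2,-28.9,-1],[2,-28.9,-1],[2,-28.9,-1],[2,-28.9,-1],[2,-28.9,-1],[2,-28.9,-1],[2,-28.7,-1]],"turn":[0,0,0,0,0,0,0,0,0,0]}'
python3 -m jog '{"offset":[[0,0,0],[0,0,0],[0,-0.6,25],[0,-0.6,25],[0,-0.6,25],[0,-0.6,20],[0,-0.3,10],[0,0,0],[0,0,0]],"turn":[0,0,0,0,0,0,0,0,0]}'
python3 st.py 551.2 -16.4 113
```

```text
t: 27.83
eef_pos: [552.0, -17.6, 220.2]
orientation: [3.112, -0.0, -3.06]
force: [1.0, 0.9, -1.7]
finger_gap: 33.3
grip_force: 60.1
t: 28.58
eef_pos: [552.5, -15.2, 115.6]
orientation: [3.112, 0.0, -3.061]
force: [0.1, 0.5, -1.5]
finger_gap: 33.0
grip_force: 60.5
t 28.6 pos [552.5 -15.2 115.6] rpy [ 3.1  0.  -3.1] F [ 0.1  0.5 -1.5] gap 33.0
offset [ 1.4 -1.1  2.5]
```

Lower the last bit, release, rise and look again.

```bash
python3 -m jog '{"offset":[[0,0,2],[0,0,0],[0,0,0]],"turn":[0,0,0]}'
python3 -m jog '{"offset":[[0,0,0],[0,0,0],[0,0,0],[0,0,0],[0,0,-15],[0,0,-20],[0,0,-25],[0,0,-25],[0,0,-25],[0,0,0]],"turn":[0,0,0,0,0,0,0,0,0,0]}' 0.57
python3 - <<'E'
from b import *
c=cam('wrist');  P=cloud(c); print('drawer');rolls(c,P,(470,640,-140,170))
c=cam('top'); P=cloud(c); print('sheet');rolls(c,P,(300,620,170,460))
E
python3 st.py 445 384.6 222 -2.748
```

```text
t: 28.83
eef_pos: [553.1, -15.9, 114.2]
orientation: [3.112, 0.002, -3.063]
force: [-0.6, 0.5, -1.6]
finger_gap: 33.0
grip_force: 60.5
t: 29.67
eef_pos: [554.6, -19.4, 228.5]
orientation: [3.113, 0.008, -3.063]
force: [0.1, -1.3, -0.8]
finger_gap: 36.6
grip_force: 7.1
drawer
roll 2471 [556.  -81.7  74.   41.9   4.3] zmed 55.20537552100757 mean [552.7 -80.   54.1]
   long axis deg 3.2695218088848605 zmax 59.97532492105137
roll 2408 [554.6 -11.8  80.2  45.4   3.3] zmed 55.32931218340204 mean [548.7 -13.8  54.3]
   long axis deg 4.650888865452714 zmax 59.911056444153076
sheet
roll 284 [555.  384.4  72.5  41.2   6.3] zmed 39.20209391303831 mean [553.9 381.8  38.3]
   long axis deg 7.467382424933021 zmax 48.87404553585111
roll 296 [431.1 411.3  73.8  43.3  21.6] zmed 39.239385293488795 mean [431.7 408.   38.1]
   long axis deg 22.184025385408376 zmax 47.82216920337214
t 29.8 pos [553.4 -19.2 224. ] rpy [ 3.1  0.  -3.1] F [-0.7  0.  -1.2] gap 36.5
turn -0.315
after the turn:
offset [-54.7 414.3  13.8]
```

A roll was knocked to (431,411). I take the undisturbed one at (555,385) next and re-measure there.

```bash
python3 st.py 554.3 384 222 -3.015
```

```text
t 29.8 pos [553.4 -19.2 224. ] rpy [ 3.1  0.  -3.1] F [-0.7  0.  -1.2] gap 36.5
turn -0.048
after the turn:
offset [-51.8 399.7  13.8]
```

```bash
python3 -m jog '{"offset":[[-4,30,1],[-4,30,1],[-4,30,1],[-4,30,1],[-4,30,1],[-4,30,1],[-4,30,1],[-4,30,1],[-4,30,1],[-4,30,1]],"turn":[-0.048,0,0,0,0,0,0,0,0,0]}' 0.55
python3 -m jog '{"offset":[[-4,30,1],[-4,30,1],[-4,30,1],[0,9.7,0],[0,0,0],[0,0,0],[0,0,0]],"turn":[0,0,0,0,0,0,0]}'
python3 - <<'E'
from b import *
c=cam('wrist');  P=cloud(c); rolls(c,P,(300,640,170,470))
E
python3 st.py 554.3 384 95
```

```text
t: 30.6
eef_pos: [555.1, 284.8, 220.0]
orientation: [3.113, -0.001, -3.015]
force: [0.8, -0.4, -1.9]
finger_gap: 38.3
grip_force: 6.4
t: 31.18
eef_pos: [555.2, 382.9, 221.2]
orientation: [3.113, 0.001, -3.016]
force: [-0.2, -0.2, -0.1]
finger_gap: 38.4
grip_force: 6.4
roll 3004 [431.3 413.6  74.5  41.8  22.2] zmed 39.32455582894784 mean [432.5 411.7  38.2]
   long axis deg 22.358862149727514 zmax 44.19988566308126
roll 2268 [554.2 386.8  74.6  41.    8.2] zmed 39.42105257545603 mean [551.1 386.5  38.5]
   long axis deg 7.834233274131151 zmax 44.28600820796373
t 31.2 pos [555.3 382.7 221.7] rpy [ 3.1  0.  -3. ] F [-0.4  0.  -1.5] gap 38.7
offset [  1.   -2.2 126.7]
```

```bash
python3 -m jog '{"offset":[[0.9,-0.3,25],[0,-0.3,25],[0,-0.3,25],[0,-0.3,25],[0,-0.2,18],[0,0,9],[0,0,0],[0,0,0]],"turn":[0,0,0,0,0,0,0,0]}'
python3 -m jog '{"offset":[[0,0,0],[0,0,0],[0,0,0],[0,0,0],[0,0,0],[0,0,0]],"turn":[0,0,0,0,0,0]}' 0.75
python3 -m jog '{"offset":[[0,0,-8],[0,0,-20],[0,0,-25],[0,0,-25],[0,0,-25],[0,0,-20],[0,0,0],[0,0,0]],"turn":[0,0,0,0,0,0,0.048,0]}'
python3 st.py 546.5 49.5 220
```

```text
t: 31.9
eef_pos: [554.7, 385.6, 95.8]
orientation: [3.112, 0.002, -3.016]
force: [1.0, -0.6, -1.6]
finger_gap: 38.5
grip_force: 6.3
t: 32.4
eef_pos: [555.1, 386.7, 96.6]
orientation: [3.111, 0.004, -3.015]
force: [-0.4, -1.0, 6.3]
finger_gap: 33.3
grip_force: 60.3
t: 33.07
eef_pos: [555.0, 383.1, 219.8]
orientation: [3.111, 0.002, -3.064]
force: [-0.2, -0.7, -2.9]
finger_gap: 32.7
grip_force: 59.8
t 33.1 pos [555.  383.1 219.8] rpy [ 3.1  0.  -3.1] F [-0.2 -0.7 -2.9] gap 32.7
offset [  34.3 -331.8  -10.6]
```

```bash
python3 -m jog '{"offset":[[3.1,-30,-1],[3.1,-30,-1],[3.1,-30,-1],[3.1,-30,-1],[3.1,-30,-1],[3.1,-30,-1],[3.1,-30,-1],[3.1,-30,-1],[3.1,-30,-1],[3.1,-30,-1]],"turn":[0,0,0,0,0,0,0,0,0,0]}'
python3 -m jog '{"offset":[[3.1,-31.8,-1],[0,0,0],[0,0,0],[0,-0.6,25],[0,-0.6,25],[0,-0.6,25],[0,-0.6,20],[0,-0.3,10],[0,0,0],[0,0,0]],"turn":[0,0,0,0,0,0,0,0,0,0]}'
python3 st.py 546.5 49.5 113.5
```

```text
t: 33.9
eef_pos: [546.2, 79.7, 218.0]
orientation: [3.112, -0.002, -3.061]
force: [0.6, 0.1, -2.1]
finger_gap: 33.2
grip_force: 60.2
t: 34.73
eef_pos: [546.5, 50.2, 114.2]
orientation: [3.112, -0.0, -3.062]
force: [0.5, -0.8, -0.9]
finger_gap: 33.1
grip_force: 60.7
t 34.7 pos [546.5  50.2 114.2] rpy [ 3.1 -0.  -3.1] F [ 0.5 -0.8 -0.9] gap 33.1
offset [ 0.  -0.7  0.7]
```

```bash
python3 -m jog '{"offset":[[0,0,0],[0,0,0],[0,0,0],[0,0,0],[0,0,-15],[0,0,-20],[0,0,-25],[0,0,-25],[0,0,-25],[0,0,0]],"turn":[0,0,0,0,0,0,0,0,0,0]}' 0.57
python3 - <<'E'
from b import *
c=cam('wrist');  P=cloud(c); print('drawer');rolls(c,P,(470,640,-140,170))
c=cam('top'); P=cloud(c); print('sheet');rolls(c,P,(300,620,170,480))
E
python3 st.py 430.8 411.3 222 -2.756
```

```text
t: 35.57
eef_pos: [548.9, 46.2, 229.8]
orientation: [3.112, 0.009, -3.063]
force: [0.3, -0.0, -1.6]
finger_gap: 36.9
grip_force: 7.1
drawer
roll 2643 [555.5 -79.8  73.3  38.6   4.2] zmed 54.97330106494553 mean [552.9 -77.3  53.3]
   long axis deg 5.213066039540166 zmax 59.81656568208223
roll 2366 [552.  -12.9  74.3  41.7   4. ] zmed 55.378652232127735 mean [547.7 -11.9  54.3]
   long axis deg 0.8388620571357706 zmax 59.803309053100804
roll 2397 [548.3  53.9  79.6  45.1   2.9] zmed 55.36027154108717 mean [542.8  51.8  54.3]
   long axis deg 4.213561048107749 zmax 59.93823763552024
sheet
roll 296 [431.1 410.8  73.5  42.7  21.8] zmed 39.21159194401798 mean [431.7 408.1  37.8]
   long axis deg 21.72045876741541 zmax 47.296590078619374
t 35.7 pos [547.6  46.2 225.3] rpy [ 3.1  0.  -3.1] F [-0.1  0.8 -1.3] gap 36.7
turn -0.307
after the turn:
offset [-29. 382.  14.]
```

```bash
python3 -m jog '{"offset":[[0,0,0],[-2.2,29.4,1],[-2.2,29.4,1],[-2.2,29.4,1],[-2.2,29.4,1],[-2.2,29.4,1],[-2.2,29.4,1],[-2.2,29.4,1],[-2.2,29.4,1],[-2.2,29.4,1]],"turn":[-0.103,0,0,0,0,0,0,0,0,0]}' 0.55
python3 -m jog '{"offset":[[0,0,0],[0,0,0],[0,0,0]],"turn":[-0.102,-0.102,0]}'
python3 st.py 430.8 411.3 222
```

```text
t: 36.5
eef_pos: [517.6, 311.3, 221.1]
orientation: [3.113, 0.001, -2.96]
force: [0.6, -0.7, -1.0]
finger_gap: 38.4
grip_force: 6.3
t: 36.75
eef_pos: [517.7, 310.6, 220.9]
orientation: [3.114, 0.006, -2.752]
force: [-0.5, 0.2, -0.6]
finger_gap: 38.0
grip_force: 6.3
t 36.8 pos [517.7 310.6 220.9] rpy [ 3.1  0.  -2.8] F [-0.5  0.2 -0.6] gap 38.0
offset [ 42.2 126.1   2.1]
```

```bash
python3 -m jog '{"offset":[[8.5,25.2,0],[8.5,25.2,0],[8.5,25.2,0],[8.5,25.2,0],[8.2,25.2,0],[0,0,0],[0,0,0],[0,0,0]],"turn":[0,0,0,0,0,0,0,0]}'
python3 - <<'E'
from b import *
c=cam('wrist');  P=cloud(c); rolls(c,P,(300,640,170,480))
E
python3 st.py 430.8 411.3 95
```

```text
t: 37.42
eef_pos: [432.1, 410.4, 225.3]
orientation: [3.114, 0.008, -2.758]
force: [0.3, -0.7, -1.5]
finger_gap: 38.6
grip_force: 6.3
roll 2223 [430.6 413.9  74.2  41.6  22.7] zmed 39.408747047839825 mean [427.9 412.4  38.5]
   long axis deg 22.146437270307956 zmax 44.37606083228633
t 37.5 pos [432.4 410.2 225.5] rpy [ 3.1  0.  -2.8] F [ 0.3 -0.8 -2. ] gap 38.6
offset [  2.2  -2.  130.5]
```

```bash
python3 -m jog '{"offset":[[2,-0.3,25],[0,-0.3,25],[0,-0.3,25],[0,-0.3,25],[0,-0.3,21],[0,0,9],[0,0,0],[0,0,0]],"turn":[0,0,0,0,0,0,0,0]}'
python3 -m jog '{"offset":[[0,0,0],[0,0,0],[0,0,0],[0,0,0],[0,0,0],[0,0,0]],"turn":[0,0,0,0,0,0]}' 0.75
python3 -m jog '{"offset":[[0,0,-8],[0,0,-20],[0,0,-25],[0,0,-25],[0,0,-25],[0,0,-20],[0,0,0],[0,0,0],[0,0,0],[0,0,0]],"turn":[0,0,0,0,0,0,0.103,0.102,0.102,0]}'
python3 st.py 541.5 113.5 220
```

```text
t: 38.13
eef_pos: [431.0, 412.1, 96.3]
orientation: [3.114, 0.009, -2.758]
force: [0.3, 0.9, -0.6]
finger_gap: 38.4
grip_force: 6.3
t: 38.63
eef_pos: [431.2, 413.3, 97.4]
orientation: [3.113, 0.012, -2.756]
force: [1.2, -0.3, 5.7]
finger_gap: 33.0
grip_force: 60.3
t: 39.47
eef_pos: [430.4, 408.9, 219.0]
orientation: [3.112, -0.001, -3.065]
force: [0.5, 0.1, -1.4]
finger_gap: 33.2
grip_force: 59.8
t 39.5 pos [430.4 408.9 219. ] rpy [ 3.1 -0.  -3.1] F [ 0.5  0.1 -1.4] gap 33.2
offset [ -88.3 -302.9   -9.9]
```

```bash
python3 -m jog '{"offset":[[-8.8,-30.3,-1],[-8.8,-30.3,-1],[-8.8,-30.3,-1],[-8.8,-30.3,-1],[-8.8,-30.3,-1],[-8.8,-30.3,-1],[-8.8,-30.3,-1],[-8.8,-30.3,-1],[-8.8,-30.3,-1],[-8.8,-30.3,-1]],"turn":[0,0,0,0,0,0,0,0,0,0]}'
python3 -m jog '{"offset":[[0,0,0],[0,0,0],[0,-0.6,25],[0,-0.6,25],[0,-0.6,25],[0,-0.6,20],[0,-0.3,10],[0,0,0],[0,0,0]],"turn":[0,0,0,0,0,0,0,0,0]}'
python3 st.py 541.5 113.5 114
```

```text
t: 40.3
eef_pos: [542.2, 112.3, 220.0]
orientation: [3.112, -0.0, -3.06]
force: [0.4, 0.7, -1.4]
finger_gap: 33.0
grip_force: 60.1
t: 41.05
eef_pos: [542.1, 114.9, 115.5]
orientation: [3.112, 0.0, -3.061]
force: [0.1, 0.2, -2.0]
finger_gap: 33.1
grip_force: 60.6
t 41.0 pos [542.1 114.9 115.5] rpy [ 3.1  0.  -3.1] F [ 0.1  0.2 -2. ] gap 33.1
offset [ 0.7 -1.4  1.4]
```

```bash
python3 -m jog '{"offset":[[0,0,1.5],[0,0,0],[0,0,0]],"turn":[0,0,0]}'
python3 -m jog '{"offset":[[0,0,0],[0,0,0],[0,0,0],[0,0,0],[0,0,-15],[0,0,-20],[0,0,-25],[0,0,-25],[0,0,-25],[0,0,0]],"turn":[0,0,0,0,0,0,0,0,0,0]}' 0.57
python3 - <<'E'
from b import *
c=cam('wrist'); cv2.imwrite('pics/w5.png',c['frame']); P=cloud(c); print('drawer');rolls(c,P,(470,640,-140,170))
E
python3 st.py 495.5 -376 222 3.002
```

```text
t: 41.3
eef_pos: [542.9, 114.4, 114.6]
orientation: [3.112, 0.002, -3.063]
force: [-0.4, -0.4, -1.8]
finger_gap: 33.1
grip_force: 60.6
t: 42.13
eef_pos: [544.3, 111.2, 228.9]
orientation: [3.111, 0.008, -3.063]
force: [0.2, -0.2, -0.4]
finger_gap: 36.6
grip_force: 7.1
drawer
roll 2965 [558.  -91.2  76.3  63.3   4.2] zmed 54.532295182833025 mean [553.2 -75.6  52.2]
   long axis deg 4.597661544481213 zmax 59.82407276470212
roll 2656 [551.4 -11.3  73.7  39.1   4. ] zmed 54.94851911241622 mean [548.5  -8.6  53.3]
   long axis deg 5.290500132621673 zmax 59.89263790495471
roll 2386 [548.   49.9  77.8  47.7   4.1] zmed 55.44194363839986 mean [541.8  53.7  54.3]
   long axis deg 0.8976267145872043 zmax 59.980056196232056
roll 2401 [543.2 116.8  78.6  44.8   0.9] zmed 55.36298962668718 mean [538.4 116.3  54.3]
   long axis deg 4.742700570543263 zmax 59.8858682422773
t 42.2 pos [543.9 111.2 226.4] rpy [ 3.1  0.  -3.1] F [ 0.4  0.8 -2.1] gap 36.6
turn 0.218
after the turn:
offset [ -19.8 -489.1  -10.6]
```

View pics/w5.png

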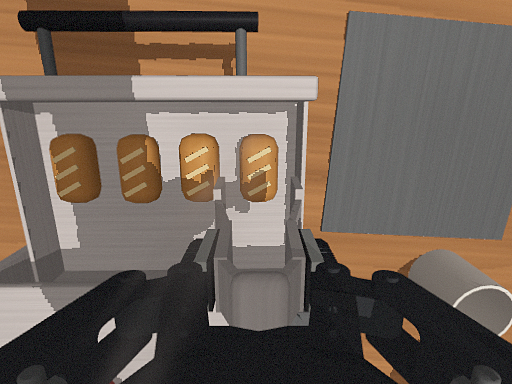

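The wrist view shows four rolls lying flat side by side at (75,168), (139,168), (199,167) and (259,167), and the sheet is empty. I carry the tongs back to the stand.

```bash
python3 -m jog '{"offset":[[0,0,0],[0,0,0],[-1.2,-28.8,-0.6],[-1.2,-28.8,-0.6],[-1.2,-28.8,-0.6],[-1.2,-28.8,-0.6],[-1.2,-28.8,-0.6],[-1.2,-28.8,-0.6],[-1.2,-28.8,-0.6],[-1.2,-28.8,-0.6]],"turn":[0.109,0.109,0,0,0,0,0,0,0,0]}' 0.56
python3 -m jog '{"offset":[[-1.2,-28.8,-0.6],[-1.2,-28.8,-0.6],[-1.2,-28.8,-0.6],[-1.2,-28.8,-0.6],[-1.2,-28.8,-0.6],[-1.2,-28.8,-0.6],[-1.2,-28.8,-0.6],[-1.2,-28.8,-0.6],[-1.2,-28.8,-0.6],[0,0,0]],"turn":[0,0,0,0,0,0,0,0,0,0]}'
python3 -m jog '{"offset":[[0,0,0],[0,0,0]],"turn":[0,0]}'
python3 - <<'E'
from b import *
c=cam('wrist'); cv2.imwrite('pics/w6.png',c['frame']); P=cloud(c)
z=P[...,2]; X=P[...,0];Y=P[...,1]
B=(X>430)&(X<560)&(Y<-280)&(Y>-450)
rect('stand',P[B&(z>50)&(z<68)]);
h=P[(z>85)&(z<160)&(X>440)&(X<540)&(Y<-320)&(Y>-430)]; rect('tongs jaws',h)
print([proj(c,(a,b,60)) for a,b in ((496,-372),)])
E
python3 st.py 495.5 -376 95
```

```text
t: 43.02
eef_pos: [519.1, -119.8, 220.1]
orientation: [3.112, -0.008, 3.002]
force: [0.9, -0.0, -1.7]
finger_gap: 37.2
grip_force: 6.7
t: 43.85
eef_pos: [493.4, -381.0, 216.7]
orientation: [3.113, -0.009, 2.998]
force: [-2.2, 1.4, -2.3]
finger_gap: 37.4
grip_force: 6.7
t: 44.02
eef_pos: [494.3, -376.3, 218.2]
orientation: [3.111, -0.008, 3.002]
force: [1.1, -0.2, -1.2]
finger_gap: 37.8
grip_force: 6.7
stand 1814 [ 495.9 -371.9  115.3   59.9   81.6] zmed 58.888120718812644 mean [ 494.1 -371.6   58. ]
tongs jaws 297 [ 492.  -373.9   62.5   30.2   81.7] zmed 145.71208639845838 mean [ 483.9 -372.4  145.3]
[array([257.7, 179.7])]
t 44.1 pos [ 494.5 -375.9  218.6] rpy [ 3.1 -0.   3. ] F [-0.5  0.3 -1. ] gap 37.6
offset [ -1.9  -3.7 123.5]
```

View pics/w6.png

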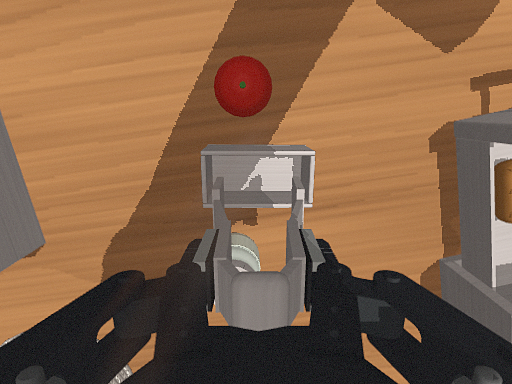

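The wrist view shows the jaws centred at x≈258 over the stand at (258,178), so I lower them in.

```bash
python3 -m jog '{"offset":[[-2.6,-1.6,0],[0,0,25],[0,0,25],[0,0,20],[0,0,0],[0,0,0]],"turn":[0,0,0,0,0,0]}'
python3 st.py 496.5 -374 93
```

```text
t: 44.57
eef_pos: [496.7, -375.4, 148.9]
orientation: [3.112, -0.008, 3.004]
force: [0.1, -0.1, -1.3]
finger_gap: 37.6
grip_force: 6.7
t 44.6 pos [ 496.7 -375.4  148.9] rpy [ 3.1 -0.   3. ] F [ 0.1 -0.1 -1.3] gap 37.6
offset [-0.1 -0.3 55.9]
```

```bash
python3 -m jog '{"offset":[[0,-0.1,15],[0,-0.1,15],[0,-0.1,12],[0,0,8],[0,0,4],[0,0,0],[0,0,0]],"turn":[0,0,0,0,0,0,0]}'
python3 st.py 496.5 -374 93
```

```text
t: 45.15
eef_pos: [497.2, -375.6, 96.5]
orientation: [3.113, -0.005, 3.002]
force: [-0.0, -0.4, -0.3]
finger_gap: 37.6
grip_force: 6.7
t 45.1 pos [ 497.2 -375.6   96.5] rpy [ 3.1 -0.   3. ] F [-0.  -0.4 -0.3] gap 37.6
offset [0.9 1.4 3.5]
```

```bash
python3 -m jog '{"offset":[[0,1,2],[0,0,0],[0,0,0]],"turn":[0,0,0]}'
python3 -m jog '{"offset":[[0,0,1.5],[0,0,0],[0,0,0]],"turn":[0,0,0]}'
```

```text
t: 45.4
eef_pos: [497.1, -374.4, 93.9]
orientation: [3.113, -0.005, 3.002]
force: [0.2, 0.1, -0.8]
finger_gap: 37.8
grip_force: 6.7
t: 45.65
eef_pos: [497.2, -374.3, 92.4]
orientation: [3.113, -0.005, 3.002]
force: [0.8, 0.8, 3.0]
finger_gap: 37.7
grip_force: 5.4
```

```bash
python3 -m jog '{"offset":[[0,0,0],[0,0,0],[0,0,0]],"turn":[0,0,0]}' 0.5
python3 -m jog '{"offset":[[0,0,0],[0,0,0],[0,0,0],[0,0,0],[0,0,-10],[0,0,-20],[0,0,-25],[0,0,-25],[0,0,-25],[0,0,-25]],"turn":[0,0,0,0,0,0,0,0,0,0]}' 0
python3 - <<'E'
from b import *
c=cam('wrist'); cv2.imwrite('pics/w7.png',c['frame']); P=cloud(c)
z=P[...,2]; X=P[...,0];Y=P[...,1]
B=(X>430)&(X<560)&(Y<-280)&(Y>-450)
rect('stand',P[B&(z>50)&(z<68)]); rect('tongs',P[B&(z>100)&(z<160)]); rect('top',P[B&(z>143)&(z<160)])
E
python3 st.py 412.5 4.5 230 1.647
```

```text
t: 45.9
eef_pos: [496.7, -374.3, 91.6]
orientation: [3.113, -0.007, 3.002]
force: [0.6, -0.2, -1.0]
finger_gap: 42.5
grip_force: 4.6
t: 46.73
eef_pos: [497.0, -378.1, 224.1]
orientation: [3.113, -0.005, 3.002]
force: [-0.1, -0.4, -0.8]
finger_gap: 85.2
grip_force: 0.0
stand 1674 [ 495.7 -371.9  115.2   59.5   81.7] zmed 58.94345248030558 mean [ 491.  -371.3   58.5]
tongs 1539 [ 496.3 -372.4   41.5   25.6   81.4] zmed 144.14640628915797 mean [ 494.9 -373.3  138.9]
top 812 [ 496.3 -372.1   19.3   25.6   81.7] zmed 146.6908750186288 mean [ 495.6 -372.3  146.5]
t 46.8 pos [ 498.2 -379.1  229.6] rpy [3.1 0.  3. ] F [-0.3 -0.1  3.9] gap 85.3
turn 1.355
after the turn:
offset [388.9 -56.2   8.6]
```

View pics/w7.png

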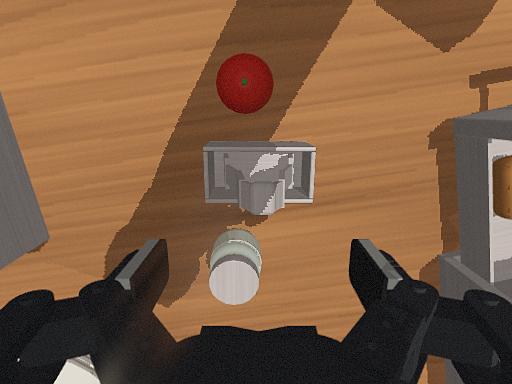

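The tongs stand upright, centred in the stand at (262,175), with the tomato and jar undisturbed. Now I close the drawer.

```bash
python3 -m jog '{"offset":[[0,0,0],[0,0,0],[0,0,0],[0,0,0],[0,0,0],[0,0,0],[0,0,0],[0,0,0],[0,0,0],[0,0,0]],"turn":[0.113,0.113,0.113,0.113,0.113,0.113,0.113,0.113,0.113,0.113]}' 0.5
python3 -m jog '{"offset":[[0,0,0],[0,0,0],[29,-4,0],[29,-4,0],[29,-4,0],[29,-4,0],[29,-4,0],[29,-4,0],[29,-4,0],[29,-4,0]],"turn":[0.113,0.112,0,0,0,0,0,0,0,0]}'
python3 -m jog '{"offset":[[29,-4,0],[29,-4,0],[29,-4,0],[29,-4,0],[29,-4,0],[12,-12,0],[0,0,0],[0,0,0]],"turn":[0,0,0,0,0,0,0,0]}'
python3 - <<'E'
from b import *
c=cam('wrist'); P=cloud(c); z=P[...,2]; X=P[...,0];Y=P[...,1]
rect('bar',P[(z>70)&(z<92)&(X>380)&(X<422)&(Y>-130)&(Y<150)])
c=cam('top'); P=cloud(c); z=P[...,2]; X=P[...,0];Y=P[...,1]
rect('panel',P[(z>95)&(z<115)&(X>400)&(X<520)&(Y>-200)&(Y<200)])
E
python3 st.py 412.5 4.5 65
```

```text
t: 47.62
eef_pos: [497.2, -378.1, 222.6]
orientation: [3.134, -0.028, 1.867]
force: [0.1, 0.1, -1.1]
finger_gap: 42.7
grip_force: 0.0
t: 48.45
eef_pos: [447.0, -148.1, 229.5]
orientation: [3.14, -0.029, 1.647]
force: [0.2, -0.4, 0.6]
finger_gap: 42.9
grip_force: 0.0
t: 49.12
eef_pos: [403.6, 5.1, 234.2]
orientation: [3.139, -0.029, 1.649]
force: [0.2, -1.0, -0.7]
finger_gap: 42.7
grip_force: 0.0
bar 2927 [417.3   4.6  22.6 200.9   4.6] zmed 84.30558339652282 mean [411.8  21.7  83.9]
panel 635 [469.8   7.2  20.  295.6   4.5] zmed 104.6709213525578 mean [470.    7.9 104.6]
t 49.2 pos [404.2   4.2 233.7] rpy [ 3.1 -0.   1.6] F [ 0.5 -0.7 -0.6] gap 42.8
offset [ -5.3   8.1 168.7]
```

```bash
python3 -m jog '{"offset":[[-0.5,8.5,0],[-0.7,0,25],[-0.7,0,25],[-0.7,0,25],[-0.7,0,25],[-0.7,0,25],[-0.7,0,25],[-0.6,0,18],[0,0,0],[0,0,0]],"turn":[0,0,0,0,0,0,0,0,0,0]}' 0.5
python3 -m jog '{"offset":[[0,0,0],[0,0,0],[0,0,0],[0,0,0]],"turn":[0,0,0,0]}' 1
python3 -m jog '{"offset":[[0,8,0],[0,14,0],[0,18,0],[0,18,0],[0,18,0],[0,18,0],[0,18,0],[0,18,0],[0,16,0],[0,8,0]],"turn":[0,0,0,0,0,0,0,0,0,0]}'
python3 -m jog '{"offset":[[0,6,0],[0,2,0],[0,0,0],[0,0,0]],"turn":[0,0,0,0]}'
```

```text
t: 50.05
eef_pos: [412.1, 4.4, 64.6]
orientation: [-3.139, -0.03, 1.646]
force: [0.2, 0.5, 0.4]
finger_gap: 42.8
grip_force: 0.0
t: 50.38
eef_pos: [413.5, 4.8, 66.8]
orientation: [3.138, -0.029, 1.647]
force: [-1.0, -1.8, 7.3]
finger_gap: 13.9
grip_force: 58.8
t: 51.22
eef_pos: [568.4, 16.8, 66.9]
orientation: [3.138, -0.029, 1.647]
force: [-2.2, -1.2, 9.2]
finger_gap: 13.8
grip_force: 60.5
t: 51.55
eef_pos: [572.3, 17.1, 66.9]
orientation: [-3.14, -0.029, 1.647]
force: [-9.2, -2.3, 12.6]
finger_gap: 13.9
grip_force: 61.1
```

```bash
python3 -m jog '{"offset":[[0,3,0],[0,0,0],[0,0,0]],"turn":[0,0,0]}'
python3 -m jog '{"offset":[[0,0,0],[0,0,0],[0,0,0],[0,0,-25],[0,0,-25],[0,0,-25],[0,0,-25],[0,0,-25],[0,0,-25],[0,0,-25]],"turn":[0,0,0,0,0,0,0,0,0,0]}' 0.5
python3 - <<'E'
from b import *
c=cam('wrist'); P=cloud(c); z=P[...,2]; X=P[...,0];Y=P[...,1]
rect('bar',P[(z>70)&(z<95)&(X>520)&(X<574)&(Y>-120)&(Y<150)])
c=cam('top'); P=cloud(c); z=P[...,2]; X=P[...,0];Y=P[...,1]
rect('post',P[(z>165)&(z<200)&(X>590)&(X<720)&(Y>80)&(Y<250)])
E
python3 st.py 656 191 235
```

```text
t: 51.8
eef_pos: [572.3, 17.1, 66.8]
orientation: [-3.135, -0.029, 1.647]
force: [-18.3, -3.3, 19.1]
finger_gap: 13.6
grip_force: 61.9
t: 52.63
eef_pos: [577.3, 12.5, 241.5]
orientation: [3.141, -0.03, 1.647]
force: [0.1, 0.1, 0.5]
finger_gap: 42.6
grip_force: 0.0
bar 1820 [572.5  18.   15.4 198.5   4.6] zmed 84.29852968576807 mean [568.1  51.8  83.9]
post 32 [654.9 191.2  12.7  14.9  89.6] zmed 188.421380572438 mean [654.5 191.1 185.6]
t 52.7 pos [579.1  12.5 244.9] rpy [ 3.1 -0.   1.6] F [ 0.2 -0.3 -0.1] gap 42.9
offset [171.7  90.2  15.6]
```

```bash
python3 -m jog '{"offset":[[28.6,15,0],[28.6,15,0],[28.6,15,0],[28.6,15,0],[28.6,15,0],[28.6,15,0],[0,0,0],[0,0,0]],"turn":[0,0,0,0,0,0,0,0]}' 0
python3 st.py 655 191 155
```

```text
t: 53.4
eef_pos: [654.0, 192.1, 243.2]
orientation: [-3.14, -0.029, 1.65]
force: [-0.0, 0.0, 0.3]
finger_gap: 85.4
grip_force: 0.0
t 53.4 pos [654.  192.1 243.2] rpy [-3.1 -0.   1.6] F [-0.   0.   0.3] gap 85.4
offset [-3.8  1.1 88.1]
```

```bash
python3 -m jog '{"offset":[[-1,1,22],[-1,0,22],[-1,0,22],[-0.8,0,22],[0,0,0],[0,0,0]],"turn":[0,0,0,0,0,0]}' 0
python3 -m jog '{"offset":[[0,0,0],[0,0,0],[0,0,0],[0,0,0],[0,0,0],[0,0,0]],"turn":[0,0,0,0,0,0]}' 1
python3 -m jog '{"offset":[[-0.6,-7,0],[-1.6,-6.9,0],[-2.7,-6.5,0],[-3.7,-6,0],[-4.6,-5.4,0],[-5.4,-4.6,0],[-6,-3.7,0],[-6.5,-2.7,0]],"turn":[0,0,0,0,0,0,0,0]}'
python3 -m jog '{"offset":[[-6.9,-1.6,0],[0,0,0]],"turn":[0,0]}'
python3 -m jog '{"offset":[[-7,-0.6,0],[0,0,0],[0,0,0]],"turn":[0,0,0]}'
python3 st.py
```

```text
t: 53.9
eef_pos: [653.7, 188.0, 156.2]
orientation: [-3.139, -0.029, 1.646]
force: [-0.9, -0.3, 0.3]
finger_gap: 85.1
grip_force: 0.0
t: 54.4
eef_pos: [655.1, 189.4, 157.9]
orientation: [3.14, -0.03, 1.647]
force: [-1.5, -0.4, 5.4]
finger_gap: 14.2
grip_force: 58.4
t: 55.07
eef_pos: [616.1, 157.4, 158.1]
orientation: [3.136, -0.034, 1.65]
force: [7.3, 15.2, 1.3]
finger_gap: 14.5
grip_force: 59.6
t: 55.23
eef_pos: [614.4, 148.5, 158.0]
orientation: [3.137, -0.032, 1.648]
force: [0.3, 1.5, 5.9]
finger_gap: 14.8
grip_force: 59.9
t: 55.48
eef_pos: [614.0, 142.5, 157.9]
orientation: [3.138, -0.033, 1.649]
force: [-1.3, 3.9, 7.5]
finger_gap: 14.4
grip_force: 59.0
t 55.5 pos [614.  142.5 157.9] rpy [ 3.1 -0.   1.6] F [-1.3  3.9  7.5] gap 14.4
```

```bash
python3 -m jog '{"offset":[[-3,0,0],[-3,0,0],[0,0,0],[0,0,0]],"turn":[0,0,0,0]}'
python3 - <<'E'
from b import *
c=cam('top'); P=cloud(c); z=P[...,2]; X=P[...,0];Y=P[...,1]
cv2.imwrite('pics/t4.png',cv2.resize(c['frame'][120:240,170:330],(800,600),interpolation=cv2.INTER_CUBIC))
c=cam('wrist');cv2.imwrite('pics/w8.png',c['frame'])
E
```

```text
t: 55.82
eef_pos: [614.1, 137.2, 157.9]
orientation: [3.139, -0.034, 1.65]
force: [-1.6, 6.5, 9.3]
finger_gap: 13.7
grip_force: 58.5
```

View pics/w8.png

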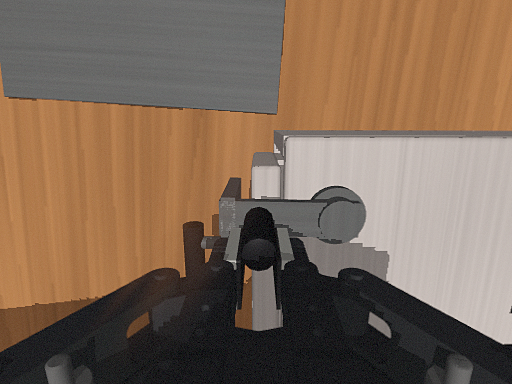

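The wrist view shows the latch arm running from the pivot (338,215) to the tongue (232,213), square across the drawer front. I release and measure.

```bash
python3 -m jog '{"offset":[[0,0,0],[0,0,0],[0,0,0],[0,0,0],[0,0,-25],[0,0,-25],[0,0,-25],[0,0,-10],[0,0,0]],"turn":[0,0,0,0,0,0,0,0,0]}' 0
python3 - <<'E'
from b import *
from h import *
c=cam('top'); P=cloud(c); z=P[...,2]; X=P[...,0];Y=P[...,1]
rect('post',P[(z>165)&(z<200)&(X>580)&(X<720)&(Y>80)&(Y<220)])
rect('latch',P[(z>138)&(z<155)&(X>580)&(X<720)&(Y>80)&(Y<220)])
c=cam('wrist'); P=cloud(c); z=P[...,2]; X=P[...,0];Y=P[...,1]
rect('wpost',P[(z>175)&(z<195)&(X>580)&(X<720)&(Y>80)&(Y<220)])
rect('wlatch',P[(z>138)&(z<150)&(X>580)&(X<720)&(Y>80)&(Y<220)])
cv2.imwrite('pics/w9.png',c['frame'])
E
python3 st.py
```

```text
t: 56.67
eef_pos: [615.2, 132.4, 243.3]
orientation: [3.137, -0.03, 1.647]
force: [0.7, -1.1, 0.3]
finger_gap: 85.6
grip_force: 0.0
post 0 [0. 0. 0. 0. 0.] zmed nan mean [nan nan nan]
latch 0 [0. 0. 0. 0. 0.] zmed nan mean [nan nan nan]
wpost 473 [613.8 146.6  15.5  15.4  21.9] zmed 188.8943456597942 mean [613.7 147.8 187.8]
wlatch 2153 [631.1 147.6  78.9  24.4   3.7] zmed 142.85401746540774 mean [633.7 148.8 143.3]
t 56.8 pos [614.1 132.3 239.7] rpy [-3.1 -0.   1.6] F [ 0.5 -0.1 -0.2] gap 85.3
  return _methods._mean(a, axis=axis, dtype=dtype,
  ret = ret.dtype.type(ret / rcount)
b.py:4: RuntimeWarning: Mean of empty slice.
  (cx,cy),(w,h),a=cv2.minAreaRect(pts[:,:2].astype(np.float32)); print(name,len(pts),np.array([cx,cy,w,h,a]),'zmed',np.median(pts[:,2]),'mean',pts.mean(0))
  ret = um.true_divide(
```

View pics/w9.png

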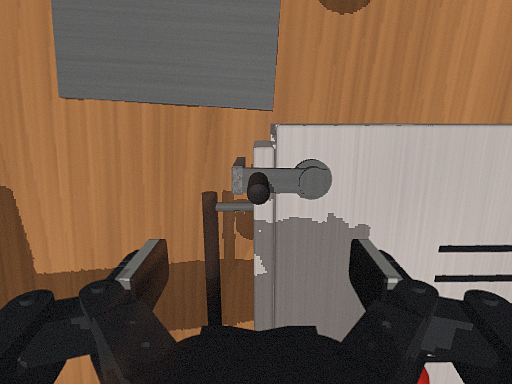

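The latch looks square: its arm is at (285,180) and its tongue at (238,178). One firm push from the +y side will confirm that it sits at its stop.

```bash
python3 -m jog '{"offset":[[25,0,0],[22.5,0,0],[0,0,0],[0,0,0],[0,0,0],[-0.8,0,26],[-0.8,0,26],[-0.8,0,26],[0,0,0],[0,0,0]],"turn":[0,0,0,0,0,0,0,0,0,0]}' 1
python3 st.py 613.8 166.5 160
```

```text
t: 57.6
eef_pos: [609.3, 178.5, 162.5]
orientation: [-3.138, -0.029, 1.646]
force: [-0.2, 0.9, 1.0]
finger_gap: 0.2
grip_force: 0.0
t 57.6 pos [609.3 178.5 162.5] rpy [-3.1 -0.   1.6] F [-0.2  0.9  1. ] gap 0.2
offset [-12.4   3.6   2.2]
```

```bash
python3 -m jog '{"offset":[[-5,3.5,0],[-5,0,0],[-2,0,0],[0,0,0]],"turn":[0,0,0,0]}'
python3 -m jog '{"offset":[[-2,0,0],[0,0,0]],"turn":[0,0]}'
python3 -m jog '{"offset":[[-1.5,0,0],[0,0,0]],"turn":[0,0]}'
python3 -m jog '{"offset":[[-1.5,0,0],[0,0,0]],"turn":[0,0]}'
```

```text
t: 57.93
eef_pos: [615.7, 167.3, 165.2]
orientation: [3.139, -0.03, 1.646]
force: [-0.5, 0.2, -0.3]
finger_gap: -0.1
grip_force: 0.0
t: 58.1
eef_pos: [615.3, 165.9, 164.3]
orientation: [3.14, -0.03, 1.647]
force: [0.1, -0.1, 0.6]
finger_gap: -0.0
grip_force: 0.0
t: 58.27
eef_pos: [615.2, 165.1, 164.1]
orientation: [3.141, -0.031, 1.648]
force: [-1.4, 2.3, 2.5]
finger_gap: -0.3
grip_force: 1.3
t: 58.43
eef_pos: [615.2, 164.9, 164.1]
orientation: [3.141, -0.033, 1.648]
force: [-0.2, 7.9, 2.7]
finger_gap: 0.0
grip_force: 3.9
```

It holds still under 8 N, so the latch is at its stop. I back off, retreat and take a last look.

```bash
python3 -m jog '{"offset":[[8,0,0],[8,0,0],[0,0,-25],[0,0,-25],[0,0,-25],[0,0,-10],[-25,-25,0],[-25,-25,0],[-25,-25,0],[-25,-25,0]],"turn":[0,0,0,0,0,0,0,0,0,0]}'
python3 -m jog '{"offset":[[-25,-25,0],[-25,-25,0],[-25,-25,0],[-25,-25,0],[-25,-25,0],[-25,0,0],[-25,0,0],[0,0,0],[0,0,0]],"turn":[0,0,0,0,0,0,0,0,0]}'
python3 - <<'E'
from b import *
c=cam('scene'); cv2.imwrite('pics/s9.png',cv2.resize(c['frame'],(800,600)))
c=cam('top'); P=cloud(c); z=P[...,2]; X=P[...,0];Y=P[...,1]
rect('post',P[(z>165)&(z<200)&(X>580)&(X<720)&(Y>80)&(Y<220)])
rect('latch',P[(z>138)&(z<155)&(X>580)&(X<720)&(Y>80)&(Y<220)])
E
python3 st.py
```

```text
t: 59.27
eef_pos: [520.8, 68.4, 244.9]
orientation: [-3.141, -0.029, 1.648]
force: [0.5, -0.3, -0.0]
finger_gap: 0.2
grip_force: 0.0
t: 60.02
eef_pos: [410.5, -115.6, 240.1]
orientation: [-3.141, -0.03, 1.645]
force: [0.3, 0.6, 0.6]
finger_gap: 0.1
grip_force: 0.0
post 26 [612.7 143.7  11.8  13.2  87.4] zmed 189.82439379663515 mean [612.8 143.8 187.7]
latch 168 [633.  146.4  81.5  26.9   2.7] zmed 144.04578926015483 mean [635.  145.2 144.1]
t 60.1 pos [ 410.6 -114.4  240.4] rpy [-3.1 -0.   1.6] F [-0.  -0.1 -0.6] gap 0.0
```

View pics/s9.png

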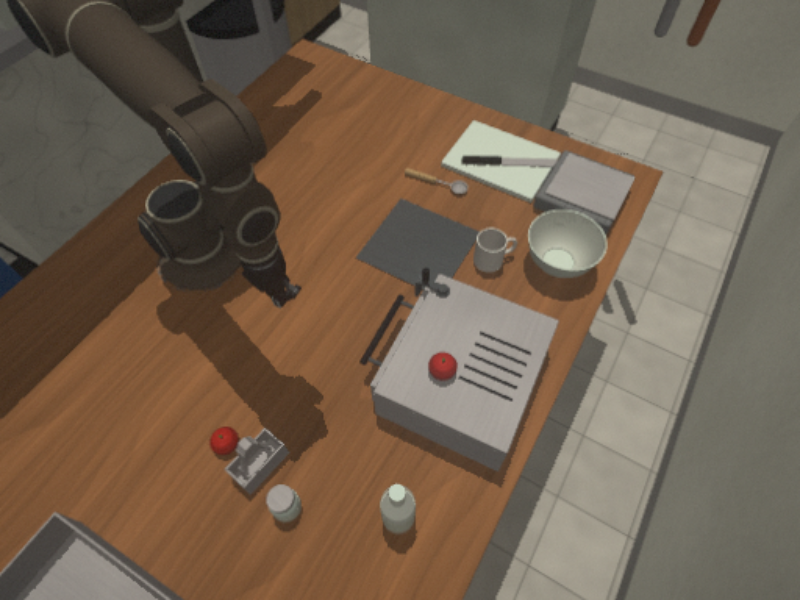

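The scene view shows the drawer shut with its bar at (383,330) and the latch across the front at (430,283). The tongs stand in their box at (257,455), the sheet is empty, and the bystanders are where they were. I hand the job in.

```bash
python3 -c "
from rig import ctrl
print(ctrl.job_done())"
```

```text
the job is handed in; nothing more can be done
None
```

The job is handed in at about 60 s (the verdict isn't shown): all four rolls went into the drawer flat and side by side, the tongs are back upright in their stand, the drawer is fully home and the latch is turned to its stop.

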